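# Refill the visitors' sweet tin at the reception desk

## Robot

A 7-joint arm with a two-finger parallel gripper is mounted at the origin on the work surface. World frame = base frame: x ahead of the robot, y to its left, z up, the work surface at z = 0. Lengths are in m, angles in rad, forces in N, time in s.
With the tool pointing down it reaches from about 0.4 to 0.9 m from the base axis. Payload 5.6 kg.
Tool frame: the origin (TCP) lies at the very end of the fingers, on their centre line; the grasp point (between the pads) lies 19 mm behind it; z points along the fingers, x is the direction in which the jaws open and shut, and the axes are right-handed (so a half turn about z gives the same grasp; the last joint's range is limited). The gripper opens to 92 mm and grips with 3 to 60 N. Pads are 20 mm wide; open, the fingers measure 128 mm over their backs; the gripper's body (75 mm by 189 mm) begins 69 mm behind the grasp point.
Start: joints at [-1.337, 0.468, -0.012, 1.603, 0.006, 1.071, -0.056], TCP at [0.178, 0.625, 0.215] pointing down, gripper open.
Joint ranges: [-2.53, 2.53], [-0.31, 2.02], [-1.57, 1.55], [0.28, 2.44], [-1.29, 4.43], [0.15, 1.84], [-2.92, 2.92]. Speed limits (rad/s): [2.57, 2.57, 3.14, 3.14, 3.14, 3.14, 3.14].

## Interface

Orientations are given as a unit quaternion [w, x, y, z].
In Python, from station import r gives the robot as it stands. The module is installed in compiled form; this text tells all that it offers. Calls block until the motion is done:
- r.move_ptp(position, orientation): joint-space move of the TCP to a pose.
- r.move_l(position, rotation=None, max_speed=0.15, threshold=None): straight line of the TCP; rotation=None keeps the orientation; max_speed is the mean speed in m/s. With threshold (N) it stops when the force on the tool has changed by that much, and returns True; else False.
- r.goto_joints(angles): joint-space move.
- r.grip(opening, force=None): finger opening in m; force is the grip in N (None keeps the last); returns when the fingers have stopped.
- r.hold(seconds).
- r.solve_ik(position, orientation): joint angles nearest the present ones, or None.
- r.read_camera(name): name is "scene" or "side" or "wrist"; returns a dict with "img" (420x560x3 uint8, blue, green, red), "mtx" (3x3 intrinsics, pixels), "camera_from_world" (4x4, takes a point from world to camera coordinates). Camera axes: x right, y down, z forward; pixel columns grow to the right and rows downward; lengths in m; the calibration is good to about 2 mm. A picture is of the moment at which its call begins. There is no depth.
A pose or a line that the arm cannot do raises r.MotionError and nothing moves.
- r.finish_job(): hands the job in, once; it reports no verdict.
Trained networks look in the newest picture that a camera, given by its name, has taken for a name from the list of things; names that differ only in an ending like _2 or _b are one class to them, and where a whole thing is asked for, a point or a joint stands for the part that bears it (a point fixed in the world has none). Each returns a list of dicts, best first, with "score" (0 to 1); they miss things now and then, are a little off and sometimes report something else, mostly with a low value. They report only what shows in the picture. A call takes as long as a camera call. They do not tell look-alikes from the thing itself.
- r.recognise(camera, target): "centre" ([column, row] in pixels, amid what is visible of it).
- r.tip_of(camera, target): "centre" ([column, row] in pixels: a listed point, or the origin of a listed thing).
Readings, each from a call of its own:
- r.read_clock(): time.
- r.read_joints(): joint angles.
- r.read_qvel(): joint speeds.
- r.read_joint_torque(): joint torques, N m.
- r.read_ee_pos(): TCP position.
- r.read_ee_rot(): TCP orientation.
- r.read_wrist_force(): force on the tool from outside, world axes, zero at the start.
- r.read_torque(): the same for the moment, N m.
- r.read_gripper_width(): finger opening in m.
Only numpy, scipy, OpenCV 4.12 (cv2) and the standard library are available. Lean on these libraries where they do the work, as an engineer would, in place of code of your own. Each camera call takes 0.05 s, during which the arm holds its last target.

## Task

Using the scoop, move every sweet from the grey tray into the square tin; never touch the sweets with the gripper or arm itself. Then stand the scoop upright back on its dark steel rest and put the lid on the tin, right way up and fully seated. Leave the other things on the desk where they are.

Things in the scene. Friction and masses are not known exactly. Their poses are not given: they have to be found in the camera images.
- tray: Fixed grey tray, open above, x along its length (away from the robot). Origin at height 0, below a point nearer to its far end. Inner width 96 (y +-48), floor 4 thick, flat from x -185 to x +100; at both ends it turns up into a smooth 45 degree ramp, 60 high at x -241 and x +156. Side walls 62 high, 4 thick. The sweets start in the half by the far (+x) ramp.
- scoop: Loose aluminium scoop. Origin: centre of the pan's underside; x forward to the open lip, z up. Pan x -40 to +40 (lip), 84 wide, 79 inside, floor 2.5 thick; back wall 45 high at x -40; side walls 40 high, x -40 to +22. Behind it an upright black handle: post 20 (x) by 32 (y), axis at x -50, z 0 to 130; grip near z 110. 180 g. Holds about 4 sweets.
- rest: Dark steel scoop rest, fixed: flat plate 120 (x) by 160 (y), 4 thick, without a rim. Origin: centre of the underside. The scoop stands on it at the start.
- tin: White square tin, fixed, open-topped: 138 by 138 outside, walls and floor 3 thick, 80 high. Origin: centre of the underside (height 0); x and y along its sides.
- lid: Loose white square lid, right way up on the desk. Origin: centre of the underside. Plug 122 x 122 (z 0 to 8) drops into the tin's mouth (132 x 132); plate 146 x 146 (z 8 to 13) rests on its rim, the origin then 72 above the desk; wooden bar handle on top 16 (x) by 60 (y), z 13 to 43. Fits in any quarter turn. 220 g.
- sweet1: Cream-coloured round sweet, a smooth, slippery ball 37 in diameter, 40 g. Origin: its centre. Five to eight of these are present (the others are absent). They roll, but stop soon on a level surface.
- sweet2: Cream-coloured round sweet, a smooth, slippery ball 37 in diameter, 40 g. Origin: its centre. Five to eight of these are present (the others are absent). They roll, but stop soon on a level surface.
- sweet3: Cream-coloured round sweet, a smooth, slippery ball 37 in diameter, 40 g. Origin: its centre. Five to eight of these are present (the others are absent). They roll, but stop soon on a level surface.
- sweet4: Cream-coloured round sweet, a smooth, slippery ball 37 in diameter, 40 g. Origin: its centre. Five to eight of these are present (the others are absent). They roll, but stop soon on a level surface.
- sweet5: Cream-coloured round sweet, a smooth, slippery ball 37 in diameter, 40 g. Origin: its centre. Five to eight of these are present (the others are absent). They roll, but stop soon on a level surface.
- sweet6: Cream-coloured round sweet, a smooth, slippery ball 37 in diameter, 40 g. Origin: its centre. Five to eight of these are present (the others are absent). They roll, but stop soon on a level surface.
- sweet7: Cream-coloured round sweet, a smooth, slippery ball 37 in diameter, 40 g. Origin: its centre. Five to eight of these are present (the others are absent). They roll, but stop soon on a level surface.
- sweet8: Cream-coloured round sweet, a smooth, slippery ball 37 in diameter, 40 g. Origin: its centre. Five to eight of these are present (the others are absent). They roll, but stop soon on a level surface.
- tape: Bystander: roll of clear tape, 96 across, 45 high, lying flat. Origin: centre of the underside.
- tumbler: Bystander: brown drinks tumbler, 80 across, 172 high. Origin: centre of the underside.
- stapler: Bystander: stapler 140 by 36, 44 high. Origin: centre of the underside.
- mouse: Bystander: black computer mouse 110 by 62, 36 high, on a thin pad. Origin: centre of the underside.
- stamp: Bystander: wooden rubber stamp, 44 across, 76 high, standing. Origin: centre of the underside.
There are look-alikes about, which are no part of the job. What is shaped like the sweet5 but yellow is not meant.

How it is judged:
On the way:
1. every sweet lies in the tin (x of sweet1 in the frame of tin between -0.064 and 0.064 m and y of sweet1 in the frame of tin between -0.064 and 0.064 m and z of each of sweet1, sweet2, sweet3, sweet4, sweet5, sweet6, sweet7, sweet8 in the frame of tin below 0.065 m and x of sweet2 in the frame of tin between -0.064 and 0.064 m and y of sweet2 in the frame of tin between -0.064 and 0.064 m and x of sweet3 in the frame of tin between -0.064 and 0.064 m and y of sweet3 in the frame of tin between -0.064 and 0.064 m and x of sweet4 in the frame of tin between -0.064 and 0.064 m and y of sweet4 in the frame of tin between -0.064 and 0.064 m and x of sweet5 in the frame of tin between -0.064 and 0.064 m and y of sweet5 in the frame of tin between -0.064 and 0.064 m and x of sweet6 in the frame of tin between -0.064 and 0.064 m and y of sweet6 in the frame of tin between -0.064 and 0.064 m and x of sweet7 in the frame of tin between -0.064 and 0.064 m and y of sweet7 in the frame of tin between -0.064 and 0.064 m and x of sweet8 in the frame of tin between -0.064 and 0.064 m and y of sweet8 in the frame of tin between -0.064 and 0.064 m), for 0.2 s.
At the end, for the whole second after the job is handed in: Every sweet is in the tin; the scoop stands upright on the rest (pan centre within 50 x 65 mm of the plate's centre, tilt < 0.1 rad, underside < 12 mm high); the lid is seated (centred within 12 mm, origin 66 to 75.5 mm above the tin's underside, tilt < 0.04 rad); scoop and lid at rest (all of step 1 and x of scoop in the frame of rest between -0.05 and 0.05 m and y of scoop in the frame of rest between -0.065 and 0.065 m and angle between scoop's own z axis and vertical below 0.1 rad and height (world z) of scoop below 0.012 m and horizontal distance between lid and tin below 0.012 m and z of lid in the frame of tin between 0.066 and 0.0755 m and angle between lid's own z axis and vertical below 0.04 rad and linear speed of each of lid, scoop below 0.02 m/s); the robot touches nothing.
It fails at once if the gripper or arm touches a sweet (contact force between any of the fingers, the arm and sweet1 above 0.3 N or contact force between any of the fingers, the arm and sweet2 above 0.3 N or contact force between any of the fingers, the arm and sweet3 above 0.3 N or contact force between any of the fingers, the arm and sweet4 above 0.3 N or contact force between any of the fingers, the arm and sweet5 above 0.3 N or contact force between any of the fingers, the arm and sweet6 above 0.3 N or contact force between any of the fingers, the arm and sweet7 above 0.3 N or contact force between any of the fingers, the arm and sweet8 above 0.3 N).
It fails at once if a bystander is moved more than 4 cm (distance of any of tape, tumbler, stapler, mouse, stamp from where it was at the start of the episode above 0.04 m).
Of sweet1, sweet2, sweet3, sweet4, sweet5, sweet6, sweet7, sweet8 only 5 to 8 are there at a start; the rules pass over those that are not, and their reading is None.
At some moment in a run one of scoop, lid may be knocked a few centimetres aside while the robot is not near it.
It also fails if it takes over 210 s, if anything falls off the work surface, if the arm or the gripper's body presses on something with over 40 N, if the wrist force passes 120 N, or if a joint passes its speed limit or range.

## Working session

There is one attempt and no reset: what is moved stays moved. The work goes in short steps, each a Python script; the robot and the scene stay as the last script left them, time stands still between calls to the robot, and variables do not carry over. Pictures are saved under pics/ and viewed, and the job is handed in when it is done.

```bash
mkdir -p pics
cat > h.py <<'E'
from station import r
import numpy as np, cv2
from scipy.spatial.transform import Rotation as R
def shot(cam,name,scale=1.4,crop=None):
    d=r.read_camera(cam); im=d['img']
    if crop: 
        x0,y0,x1,y1=crop; im=im[y0:y1,x0:x1]
    s=min(800/im.shape[1],600/im.shape[0])
    cv2.imwrite(f'pics/{name}.png',cv2.resize(im,None,fx=s,fy=s,interpolation=cv2.INTER_CUBIC)); return d
def unproj(d,px,z):
    T=np.array(d['camera_from_world']);K=np.array(d['mtx'])
    Rm=T[:3,:3];t=T[:3,3];c=-Rm.T@t
    ray=Rm.T@np.linalg.inv(K)@np.array([px[0],px[1],1.])
    return c+ray*(z-c[2])/ray[2]
def proj(d,P):
    T=np.array(d['camera_from_world']);K=np.array(d['mtx'])
    P=np.atleast_2d(P);c=P@T[:3,:3].T+T[:3,3];u=c@K.T
    return u[:,:2]/u[:,2:]
E
python3 - <<'E'
from h import *
for c in ['scene','side','wrist']:
    d=shot(c,c+'0'); T=np.array(d['camera_from_world']); print(c,np.round(-T[:3,:3].T@T[:3,3],3),np.round(T[:3,:3],2).tolist(),np.array(d['mtx'])[0,0])
    for t in ['tray','scoop','rest','tin','lid','sweet1','tape','tumbler','stapler','mouse','stamp']:
        print(t,[(np.round(q['centre']).astype(int).tolist(),round(q['score'],2)) for q in r.recognise(c,t)][:9])
print(r.read_clock(),r.read_ee_rot())
E
```

```text
scene [ 1.324 -0.192  0.77 ] [[0.22, 0.97, 0.02], [0.65, -0.14, -0.75], [-0.73, 0.18, -0.66]] 407.1551150941475
tray [([187, 234], 0.87), ([199, 245], 0.44)]
scoop [([289, 195], 0.71)]
rest [([287, 208], 0.86), ([424, 167], 0.53)]
tin [([366, 191], 0.83)]
lid [([305, 258], 0.59)]
sweet1 [([286, 197], 0.74), ([178, 245], 0.73), ([198, 258], 0.72), ([200, 282], 0.72), ([243, 262], 0.7), ([177, 287], 0.69), ([424, 171], 0.61), ([138, 278], 0.6), ([177, 275], 0.58)]
tape [([424, 168], 0.56)]
tumbler [([438, 227], 0.82), ([199, 282], 0.2)]
stapler [([364, 161], 0.68), ([390, 263], 0.2)]
mouse [([73, 237], 0.55)]
stamp [([390, 262], 0.95)]
side [-0.152  0.881  1.008] [[-0.78, -0.63, 0.01], [-0.41, 0.49, -0.77], [0.48, -0.6, -0.64]] 433.5795570732862
tray [([350, 192], 0.56), ([271, 275], 0.17)]
scoop [([307, 237], 0.8)]
rest [([300, 253], 0.8)]
tin []
lid [([236, 208], 0.54)]
sweet1 []
tape [([195, 341], 0.55)]
tumbler [([348, 195], 0.67), ([170, 230], 0.61)]
stapler [([277, 317], 0.92), ([198, 340], 0.56)]
mouse [([380, 159], 0.88), ([238, 205], 0.45)]
stamp [([197, 225], 0.59), ([237, 208], 0.58)]
wrist [0.097 0.648 0.385] [[0.27, 0.96, -0.0], [0.92, -0.26, 0.3], [0.29, -0.08, -0.95]] 291.63288832301146
tray []
scoop []
rest [([156, 397], 0.19)]
tin [([157, 397], 0.94)]
lid []
sweet1 []
tape [([249, 362], 0.93)]
tumbler []
stapler [([103, 300], 0.67)]
mouse []
stamp [([156, 398], 0.43)]
1.8 [2.22358639e-05 7.97916798e-01 6.02767603e-01 1.01425170e-05]
```

View pics/scene0.png

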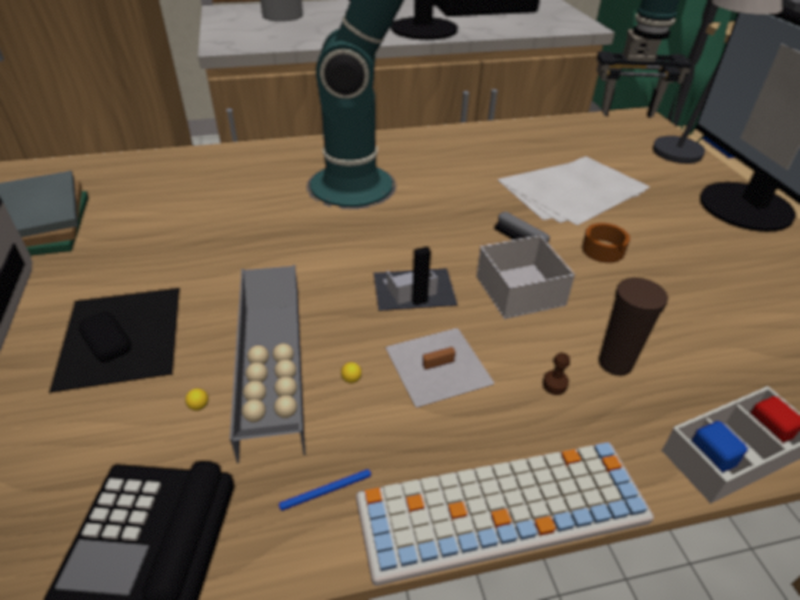

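View pics/side0.png

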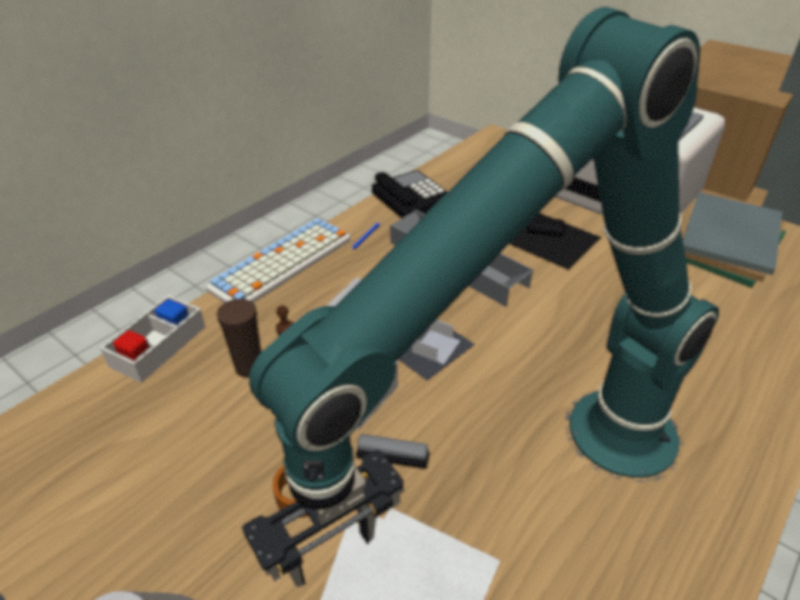

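View pics/wrist0.png

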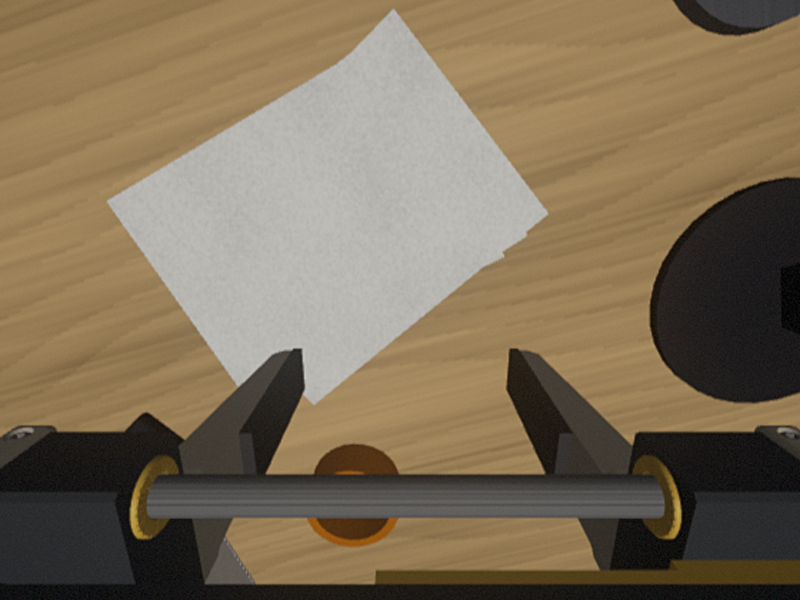

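The picture shows 8 cream sweets in the tray (scene, about (172–205, 245–290) native px). The two yellow balls at about (137,278) and (245,260) lie outside the tray: these are look-alikes, not meant. Scoop and rest are at (289,200), tin at (366,191), lid at (305,258). Next I get rough positions and move the wrist camera overhead.

Run:
```python
from h import *
d=r.read_camera('scene')
for n,p,z in [('rest',(287,205),0),('scoop handle base',(294,212),.004),('handletop',(295,175),.13),('tin',(366,188),.04),('lidbar',(307,250),.03),('tray nearL',(171,190),.06),('tray nearR',(206,187),.06),('farL',(166,305),.06),('farR',(211,302),.06),('stamp',(390,262),.03),('tumblerbase',(433,257),0),('tape',(424,170),.02),('stapler',(365,160),.02),('mouse',(73,237),.0),('yellow1',(138,279),.018),('y2',(245,260),.018)]:
    print(n,np.round(unproj(d,p,z),3)[:2])
for n in [('tin'),('rest'),('scoop'),('lid'),('tray')]:
    q=r.tip_of('scene',n); print(n,[(q_['score'],np.round(unproj(d,q_['centre'],0)[:2],3)) for q_ in q][:3])
def down(yaw): return R.from_euler('z',yaw)*R.from_euler('x',np.pi)
for p in [(.55,-.05,.45),(.5,-.0,.45),(.5,.15,.45)]:
  for yaw in [0,1.57,-1.57,3.14]:
    q=down(yaw).as_quat(); s=r.solve_ik(p,[q[3],*q[:3]]); print(p,yaw,None if s is None else np.round(s,2))
```

```text
rest [0.453 0.046]
scoop handle base [0.491 0.057]
handletop [0.486 0.056]
tin [0.471 0.278]
lidbar [0.664 0.044]
tray nearL [ 0.392 -0.274]
tray nearR [ 0.398 -0.178]
farL [ 0.781 -0.296]
farR [ 0.793 -0.204]
stamp [0.745 0.231]
tumblerbase [0.729 0.363]
tape [0.398 0.508]
stapler [0.308 0.344]
mouse [ 0.464 -0.538]
yellow1 [ 0.66  -0.364]
y2 [ 0.654 -0.11 ]
tin [(0.56, array([0.478, 0.279])), (0.49, array([0.419, 0.047]))]
rest []
scoop [(0.83, array([0.415, 0.045]))]
lid [(0.79, array([0.657, 0.039]))]
tray [(0.87, array([ 0.633, -0.243]))]
(0.55, -0.05, 0.45) 0 [-0.49  0.15  0.61  1.53 -0.09  1.48  0.12]
(0.55, -0.05, 0.45) 1.57 [-0.59  0.16  0.73  1.54 -0.11  1.48  1.71]
(0.55, -0.05, 0.45) -1.57 [-0.81  0.2   1.02  1.55 -0.17  1.49 -1.36]
(0.55, -0.05, 0.45) 3.14 [-1.01  0.32  1.37  1.56 -0.31  1.52 -2.78]
(0.5, -0.0, 0.45) 0 [-0.33  0.04  0.28  1.63 -0.01  1.47 -0.05]
(0.5, -0.0, 0.45) 1.57 [-0.33  0.04  0.28  1.63 -0.01  1.47  1.52]
(0.5, -0.0, 0.45) -1.57 [-0.89  0.02  0.86  1.65 -0.02  1.47 -1.6 ]
(0.5, -0.0, 0.45) 3.14 [ 1.06  0.33 -1.42  1.56  0.33  1.53  2.78]
(0.5, 0.15, 0.45) 0 [-0.86  0.08  0.55  1.6  -0.04  1.48 -0.3 ]
(0.5, 0.15, 0.45) 1.57 [-0.69  0.08  0.37  1.59 -0.03  1.48  1.25]
(0.5, 0.15, 0.45) -1.57 [-0.97  0.08  0.67  1.6  -0.05  1.48 -1.86]
(0.5, 0.15, 0.45) 3.14 [-0.54  0.09  0.2   1.58 -0.02  1.48  2.8 ]
```

```bash
cat >> h.py <<'E'
def wxyz(Rt):
    q=Rt.as_quat(); return [float(q[3]),*map(float,q[:3])]
def down(yaw): return R.from_euler('z',yaw)*R.from_euler('x',np.pi)
E
python3 - <<'E'
from h import *
r.move_ptp([.46,0.02,.42],wxyz(down(np.pi/2)))
d=shot('wrist','w1'); np.savez('w1.npz',**{k:d[k] for k in d})
print(r.read_clock(),np.round(r.read_joints(),2))
d=shot('scene','s1')
d=shot('side','si1')
E
```

```text
4.625 [-0.69 -0.05  0.55  1.78  0.03  1.41  1.43]
```

View pics/w1.png

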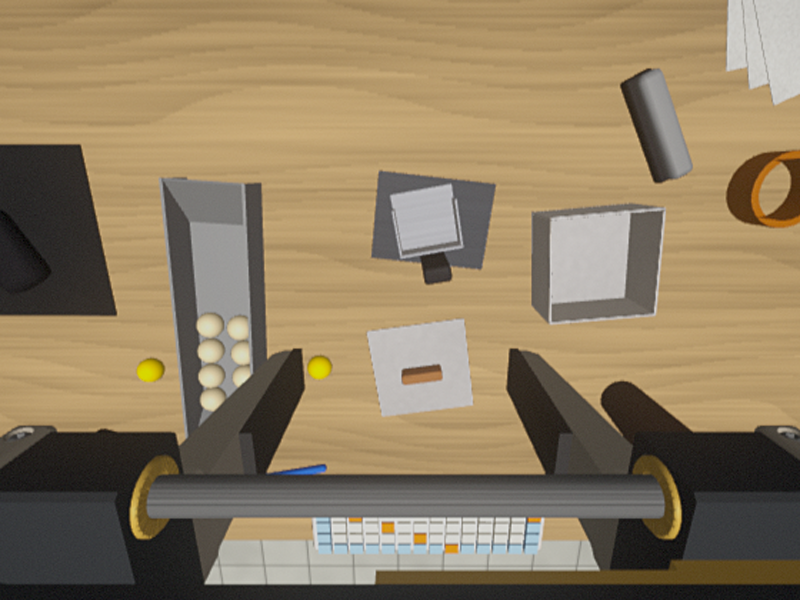

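View pics/si1.png

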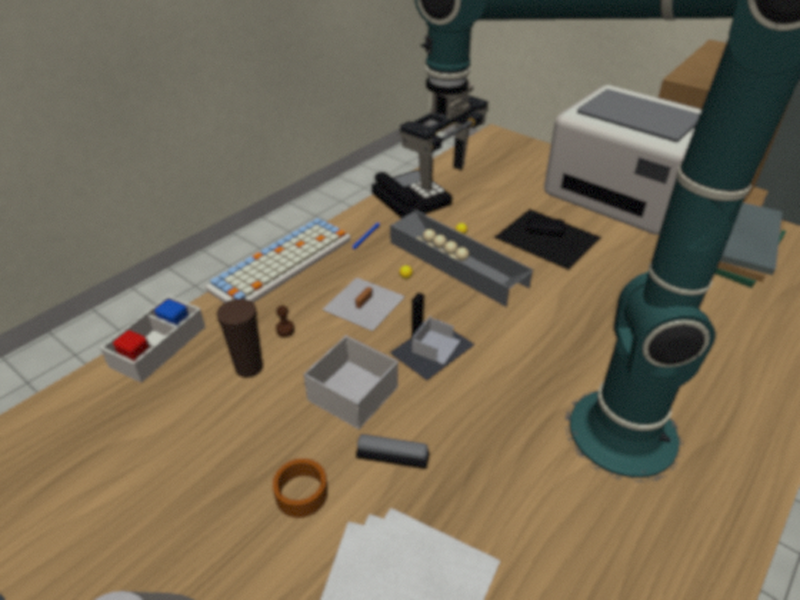

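The overhead view shows the tray upper left with 8 cream sweets inside, and the yellow balls outside at (150,370) and (320,367). The scoop stands on the rest at (430,235) with its handle on the far side. The tin is at (598,265) and the lid at (420,368). Next I enlarge for exact corners.

Run:
```python
import numpy as np,cv2
d=np.load('w1.npz'); im=d['img']
for n,(x0,y0,x1,y1) in {'c_tray':(105,115,225,315),'c_scoop':(250,110,355,300),'c_tin':(365,130,475,235)}.items():
    c=im[y0:y1,x0:x1]; s=int(min(800/c.shape[1],600/c.shape[0])); c=cv2.resize(c,None,fx=s,fy=s,interpolation=cv2.INTER_CUBIC)
    for g in range((x0//10+1)*10,x1,10):
        cv2.line(c,((g-x0)*s,0),((g-x0)*s,4 if g%50 else 12),(0,0,255),1)
        if g%20==0: cv2.putText(c,str(g),((g-x0)*s-10,16),0,.35,(0,0,255),1)
    for g in range((y0//10+1)*10,y1,10):
        cv2.line(c,(0,(g-y0)*s),(4,(g-y0)*s),(0,0,255),1)
        if g%20==0:cv2.putText(c,str(g),(6,(g-y0)*s+4),0,.35,(0,0,255),1)
    cv2.imwrite(f'pics/{n}.png',c); print(n,s)
```

```text
c_tray 3
c_scoop 3
c_tin 5
```

View pics/c_tray.png

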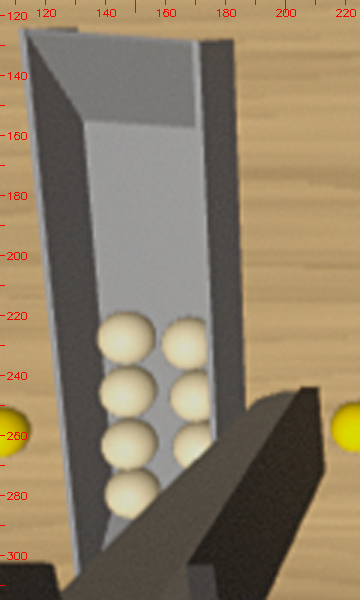

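View pics/c_scoop.png

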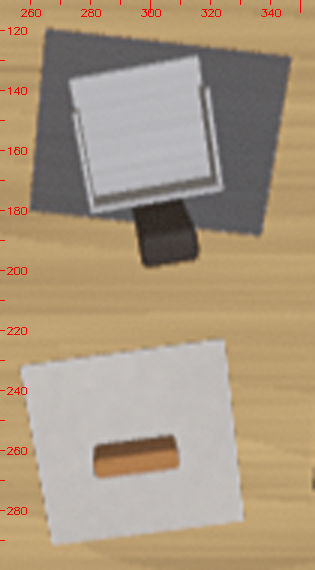

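View pics/c_tin.png

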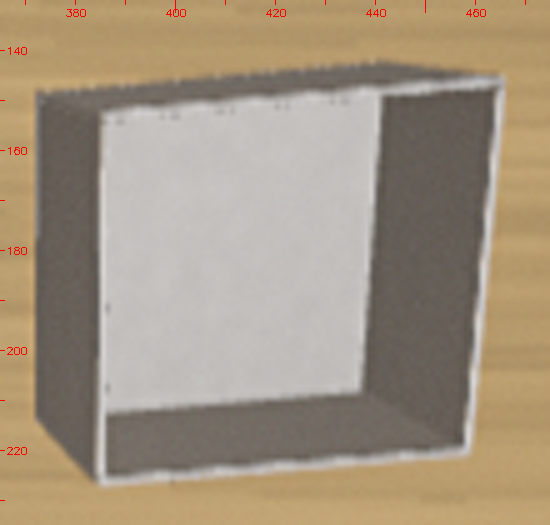

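```bash
cat > pose.py <<'E'
from h import *
def rect(d,pts,z,label):
    P=np.array([unproj(d,p,z)[:2] for p in pts]); c=P.mean(0)
    e=[np.linalg.norm(P[i]-P[(i+1)%4]) for i in range(4)]
    a=[np.degrees(np.arctan2(*(P[(i+1)%4]-P[i])[::-1])) for i in range(4)]
    print(label,'c',np.round(c,4),'edges',np.round(e,3),'ang',np.round(a,1)); return c,P
E
python3 - <<'E'
from pose import *
d=np.load('w1.npz')
rect(d,[(385,151.5), (465.5,145.5), (458,220.5), (385,226.5)],.08,'tin')
rect(d,[(265,119.5),(347,129),(337,188.5),(260,180.5)],.004,'rest')
rect(d,[(257,232),(325,223.5),(331,283),(267,291.5)],.013,'lid')
c,P=rect(d,[(273,137), (316,128),(324,173),(280,181)],.0065,'scoop(lip z6.5)')
b=[unproj(d,p,.049)[:2] for p in [(324,173),(280,181)]]; print('back',np.round(b,3), np.linalg.norm(b[0]-b[1]))
b=[unproj(d,p,.134)[:2] for p in [(298,199),(316,196)]]; print('handle rear top',np.round(b,3), np.linalg.norm(b[0]-b[1]))
b=[unproj(d,p,.062)[:2] for p in [(112.5,125),(131,303),(170.5,128),(176.5,258)]]; print('tray tops',np.round(b,4))
b=[unproj(d,p,.004)[:2] for p in [(133,155.5),(170.3,157.5)]]; print('tray floor near',np.round(b,4))
for p in [(147,227.5),(147.5,245.5),(148,263),(149,280),(168,229)]: print('ball',np.round(unproj(d,p,.0225)[:2],4))
for c in ['scene','side']:
    e=r.read_camera(c); q=r.recognise(c,'sweet1'); print(c,[(np.round(unproj(e,k['centre'],.0225)[:2],3).tolist(),round(k['score'],2)) for k in q])
E
```

```text
tin c [0.4903 0.2688] edges [0.137 0.136 0.134 0.138] ang [  94.3    4.8  -84.8 -174.1]
rest c [0.4424 0.0568] edges [0.159 0.118 0.159 0.119] ang [ 83.7  -6.2 -95.9 174.1]
lid c [0.6638 0.0447] edges [0.144 0.143 0.146 0.146] ang [  97.7    7.9  -81.2 -172.5]
scoop(lip z6.5) c [0.442  0.0486] edges [0.085 0.089 0.09  0.088] ang [ 101.5   12.3  -79.5 -171.2]
back [[0.47  0.095]
 [0.485 0.013]] 0.08353010857919932
handle rear top [[0.498 0.043]
 [0.493 0.072]] 0.0293398336221246
tray tops [[ 0.3842 -0.2777]
 [ 0.7434 -0.3009]
 [ 0.3891 -0.1774]
 [ 0.6388 -0.1939]]
tray floor near [[ 0.4431 -0.2798]
 [ 0.447  -0.206 ]]
ball [ 0.5888 -0.2637]
ball [ 0.6294 -0.2682]
ball [ 0.6705 -0.2728]
ball [ 0.7119 -0.2763]
ball [ 0.592  -0.2205]
scene [([0.624, -0.266], 0.76), ([0.667, -0.275], 0.74), ([0.711, -0.224], 0.73), ([0.672, -0.23], 0.71), ([0.491, -0.527], 0.68), ([0.663, -0.361], 0.6), ([0.713, -0.271], 0.59), ([0.632, -0.221], 0.57), ([0.584, -0.224], 0.49), ([0.577, -0.268], 0.47), ([0.66, -0.107], 0.43)]
side [([0.632, -0.27], 0.61), ([0.656, -0.282], 0.59), ([0.572, -0.254], 0.56), ([0.638, -0.095], 0.54), ([0.644, -0.352], 0.4)]
```

```bash
cat >> h.py <<'E'
REST=np.array([.4424,.0568]);REST_YAW=np.radians(-6.1)
TIN=np.array([.4903,.2688]);TIN_YAW=np.radians(4.6)
TRAY=np.array([.6275,-.2433]);TRAY_YAW=np.radians(-3.74)
TCPS=np.array([-.05,0,.091])
def tool_for(origin,yaw,pitch=0,flip=False,roll=0):
    S=R.from_euler('ZYX',[yaw,pitch,roll]); p=np.array(origin)+S.apply(TCPS)
    T=S*R.from_euler('x',np.pi)
    if flip: T=T*R.from_euler('z',np.pi)
    return p,wxyz(T)
def lip(p,yaw,pitch):  # scoop origin with lip at p
    return np.array(p)-R.from_euler('ZYX',[yaw,pitch,0]).apply([.04,0,0])
def tray(x,y,z=.004):
    c,s=np.cos(TRAY_YAW),np.sin(TRAY_YAW); return np.array([TRAY[0]+c*x-s*y,TRAY[1]+s*x+c*y,z])
E
python3 - <<'E'
from h import *
def s(o,yaw,pitch,f):
    q=r.solve_ik(*map(list,tool_for(o,yaw,pitch,f))); return None if q is None else np.round(q,2)
for f in (0,1):
    print('flip',f)
    print('grasp',s([.4369,.0466,.004],np.radians(190.5),0,f), s([.4369,.0466,.004],np.radians(-169.5),0,f))
    for x,p in [(-.12,0),(0,0),(.06,0),(.06,-.35),(0,-.35),(0,.2)]:
        print('tray',x,p,s(tray(x,0),TRAY_YAW,p,f))
    for yaw in np.radians(range(0,360,30)):
        o=[]
        for p in (-.3,0,.5,.9,1.1):
            L=np.array([*(TIN-.02*np.array([np.cos(yaw),np.sin(yaw)])),.1])
            q=s(lip(L,yaw,p),yaw,p,f); o.append(None if q is None else q.tolist())
        print('dump',round(np.degrees(yaw)),['x' if q is None else 'ok' for q in o], o[3])
E
```

```text
flip 0
grasp [ 0.37  0.47 -0.67  2.05  0.43  0.76  2.76] [ 0.37  0.47 -0.67  2.05  0.43  0.76  2.76]
tray -0.12 0 [-0.28  0.53  0.87  2.07 -0.58  0.8   0.88]
tray 0 0 [-0.16  0.65  0.7   1.79 -0.53  0.89  0.71]
tray 0.06 0 [-0.12  0.73  0.66  1.64 -0.52  0.96  0.65]
tray 0.06 -0.35 [-0.16  0.62  0.7   2.   -1.09  0.55  1.25]
tray 0 -0.35 [-0.17  0.55  0.73  2.13 -1.17  0.53  1.39]
tray 0 0.2 [-0.14  0.78  0.7   1.57 -0.43  1.17  0.6 ]
dump 0 ['ok', 'ok', 'ok', 'x', 'x'] None
dump 30 ['ok', 'ok', 'ok', 'x', 'x'] None
dump 60 ['ok', 'ok', 'ok', 'x', 'x'] None
dump 90 ['ok', 'ok', 'ok', 'ok', 'ok'] [-0.98, 0.69, 0.18, 1.51, 0.47, 1.65, 0.63]
dump 120 ['ok', 'ok', 'ok', 'ok', 'ok'] [-1.04, 0.53, 0.07, 1.8, 0.77, 1.38, 0.74]
dump 150 ['ok', 'ok', 'ok', 'ok', 'ok'] [-0.99, 0.35, -0.06, 2.1, 1.12, 1.09, 0.81]
dump 180 ['ok', 'ok', 'ok', 'ok', 'x'] [-0.85, 0.17, -0.1, 2.36, 1.61, 0.7, 0.82]
dump 210 ['ok', 'ok', 'ok', 'x', 'x'] None
dump 240 ['ok', 'ok', 'ok', 'x', 'x'] None
dump 270 ['ok', 'ok', 'ok', 'ok', 'ok'] [-0.46, 0.38, 0.43, 2.1, -1.25, 1.15, -0.79]
dump 300 ['ok', 'ok', 'ok', 'ok',
[... 677 characters left out ...]
, 'ok', 'x', 'x'] None
dump 90 ['ok', 'ok', 'ok', 'ok', 'ok'] [-1.57, 1.13, 1.33, 1.56, -0.23, 1.53, -1.8]
dump 120 ['ok', 'ok', 'ok', 'ok', 'ok'] [-0.53, 0.63, -0.62, 1.76, 1.01, 1.64, -2.58]
dump 150 ['ok', 'ok', 'ok', 'ok', 'ok'] [-0.25, 0.57, -0.99, 2.06, 1.37, 1.48, -2.44]
dump 180 ['ok', 'ok', 'ok', 'ok', 'x'] [0.18, 0.53, -1.3, 2.31, 1.74, 1.17, -2.22]
dump 210 ['ok', 'ok', 'ok', 'x', 'x'] None
dump 240 ['ok', 'ok', 'ok', 'x', 'x'] None
dump 270 ['ok', 'ok', 'ok', 'ok', 'ok'] [-0.55, 0.39, 0.55, 2.11, -1.28, 1.2, 2.37]
dump 300 ['ok', 'ok', 'ok', 'ok', 'ok'] [-0.58, 0.61, 0.61, 1.8, -1.04, 1.58, 2.55]
dump 330 ['ok', 'ok', 'ok', 'ok', 'ok'] [-0.58, 0.75, 0.52, 1.51, -0.79, 1.82, 2.74]
```

Run:
```python
from h import *
p,q=tool_for([.4369,.0466,.004],np.radians(190.5)); print(p,q)
r.grip(.07); p[2]=.2
r.move_ptp(list(p),q)
d=shot('wrist','w2'); np.savez('w2.npz',**{k:d[k] for k in d})
print(r.read_clock(),np.round(r.read_joints(),2))
print(proj(d,[[.4869,.0557,.13],[.4369,.0466,.0065]]))
```

```text
[0.48606275 0.05571178 0.095     ] [-5.602858220646873e-18, -0.0915016186634024, 0.9958049275746618, 6.097546585647357e-17]
6.85 [ 0.56  0.35 -0.88  1.96  0.33  0.98  2.85]
[[283.7401801  222.620622  ]
 [323.46075283 190.60881253]]
```

View pics/w2.png

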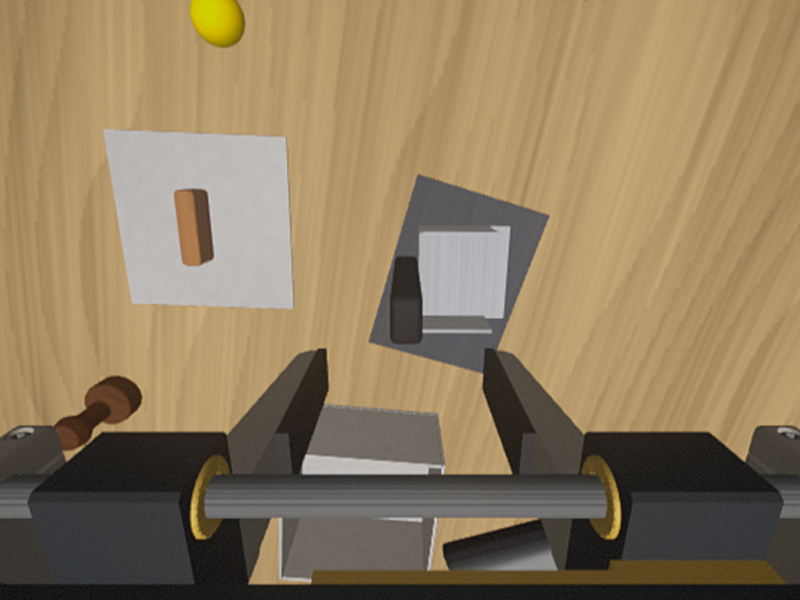

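The post top is at (406,318), which matches the predicted (405,318), so the scoop hasn't moved. I'll descend and grip.

Run:
```python
from h import *
p,q=tool_for([.4369,.0466,.004],np.radians(190.5))
print(r.move_l(list(p),max_speed=.1,threshold=15))
r.grip(0.0,50)
print(r.read_gripper_width(),r.read_wrist_force())
r.move_l([p[0],p[1],.2],max_speed=.1)
print(r.read_clock(),r.read_wrist_force(),r.read_ee_pos(),r.read_gripper_width())
shot('wrist','w3');shot('scene','s3')
```

```text
False
0.01971921890370219 [-0.10201476 -0.10245568  0.5960576 ]
10.0583 [ 1.09555674 -0.2558513  -1.94966837] [0.48557806 0.05555931 0.19938289] 0.01948178965519337
```

View pics/w3.png

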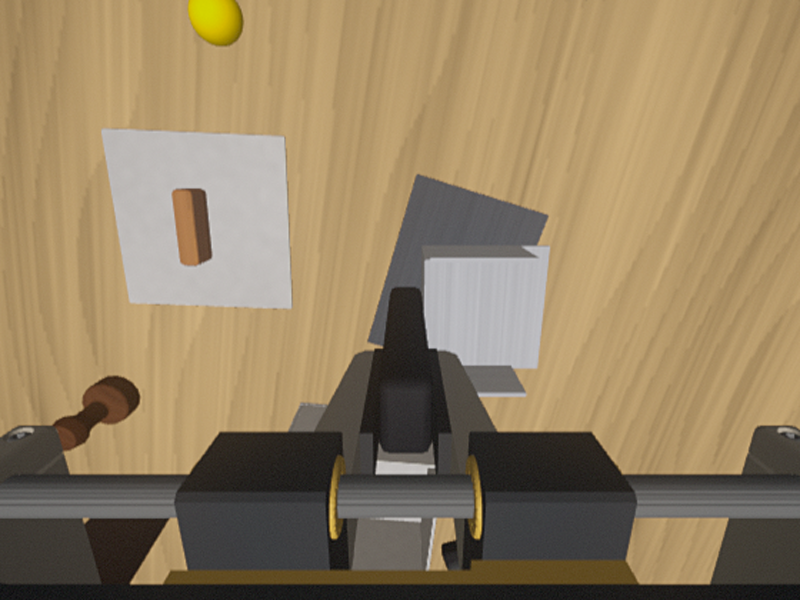

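View pics/s3.png

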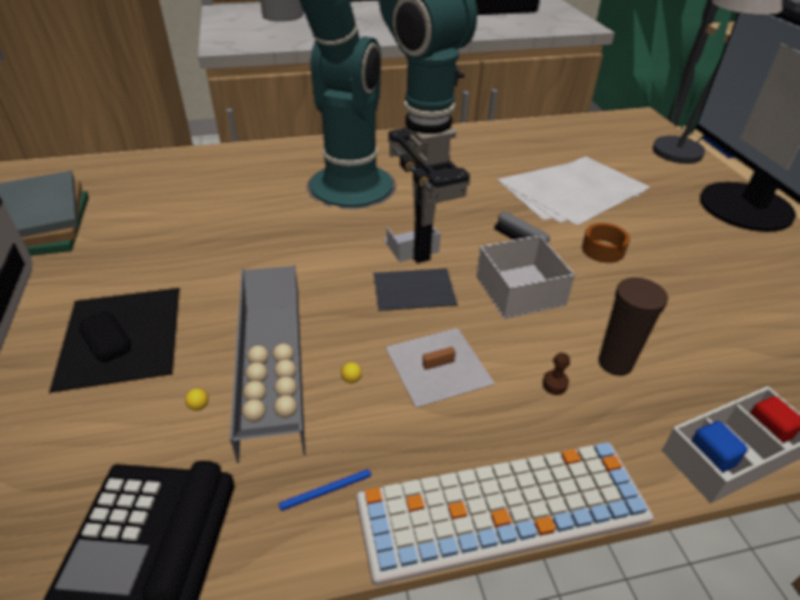

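The scoop is held level. Next I move it over the near end of the tray and lower it to the floor.

Run:
```python
from h import *
p,q=tool_for(tray(-.12,0,.15),TRAY_YAW)
r.move_ptp(list(p),q); print(r.read_clock(),np.round(r.read_joints(),2))
p,q=tool_for(tray(-.12,0,.05),TRAY_YAW)
r.move_l(list(p),q,max_speed=.1)
d=shot('wrist','w4'); np.savez('w4.npz',**{k:d[k] for k in d}); shot('scene','s4',crop=(110,140,310,330))
```

```text
12.0083 [-0.51  0.33  1.13  1.96 -0.35  1.07  0.7 ]
```

View pics/w4.png

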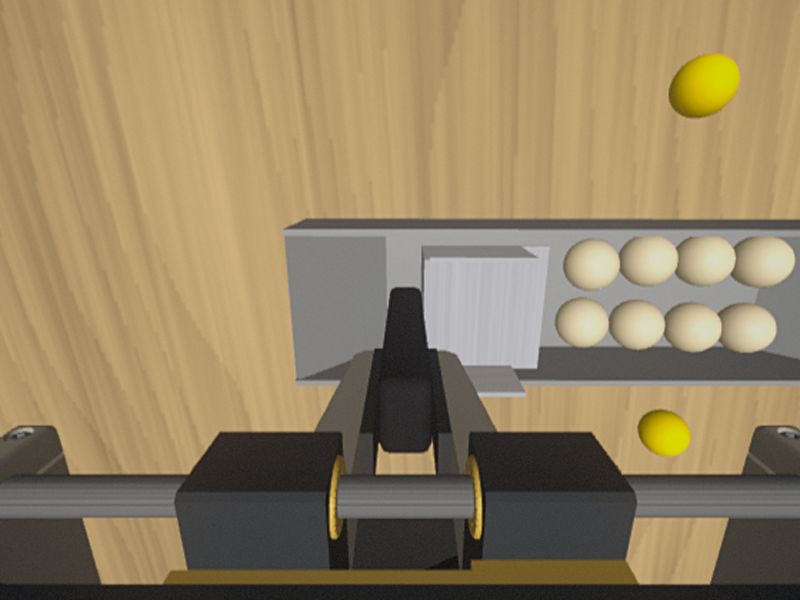

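View pics/s4.png

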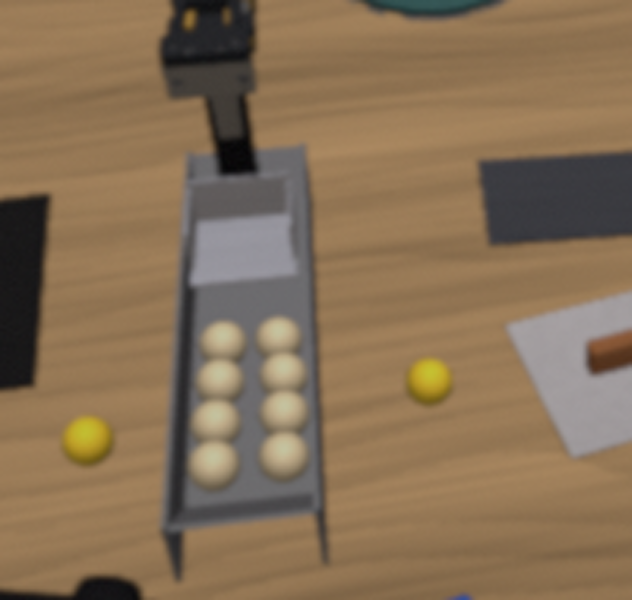

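Run:
```python
from h import *
d=np.load('w4.npz'); k=1/.7
print('lip',proj(d,[tray(-.08,.042,.0525),tray(-.08,-.042,.0525)])*k)
print('tray tops inner near/ramp end',proj(d,[tray(-.241,.05,.062),tray(-.241,-.05,.062),tray(.05,.05,.062),tray(.05,-.05,.062)])*k)
print('floor edge',proj(d,[tray(-.185,-.048,.004),tray(-.185,.048,.004)])*k)
print('balls',proj(d,[tray(-.038,.0216,.0225),tray(-.038,-.0216,.0225)])*k)
p,q=tool_for(tray(-.12,0,.05),TRAY_YAW); print(np.array(r.read_ee_pos())-p)
```

```text
lip [[546.91364661 241.63886536]
 [534.49122477 364.08901396]]
tray tops inner near/ramp end [[283.42962865 231.05971408]
 [296.57501443 381.58566255]
 [771.17377956 230.64836166]
 [731.98728391 381.00109647]]
floor edge [[384.37051718 344.27139546]
 [382.34935118 222.85604886]]
balls [[589.47916124 263.5034333 ]
 [581.77396263 320.93542264]]
[ 0.00046001 -0.00011807  0.00058142]
```

Relative to the tray, the scoop sits about 3 mm to −y and 2 mm forward in the grip. I'll correct for that and lower it.

```bash
sed -i 's/^TCPS=.*/TCPS=np.array([-.052,.003,.091])/' h.py
python3 - <<'E'
from h import *
p,q=tool_for(tray(-.12,0,.02),TRAY_YAW)
print(r.move_l(list(p),q,max_speed=.08,threshold=8))
p,q=tool_for(tray(-.12,0,.001),TRAY_YAW)
print(r.move_l(list(p),q,max_speed=.02,threshold=3), np.array(r.read_ee_pos())-p, r.read_wrist_force())
d=shot('wrist','w5',crop=(180,140,460,300)); np.savez('w5.npz',**{k:d[k] for k in d})
k=1; f=lambda a:(a-[180,140])*800/280
print('lip',f(proj(d,[tray(-.08,.042,.0065),tray(-.08,-.042,.0065)])))
print(r.read_clock())
E
```

```text
False
True [-0.00014251  0.00012344  0.00298865] [-0.617167    0.95236496  5.72069756]
lip [[587.91904224  94.6654318 ]
 [562.4156761  338.30527751]]
14.5917
```

View pics/w5.png

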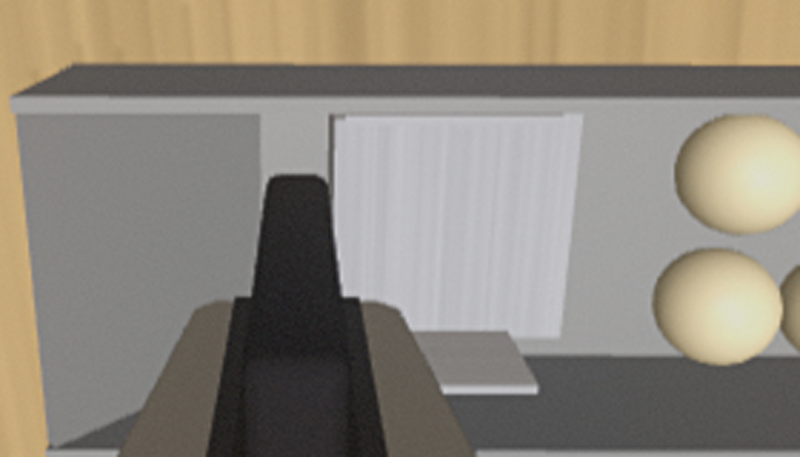

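Run:
```python
from h import *
p,q=tool_for(tray(-.05,0,.0045),TRAY_YAW)
print(r.move_l(list(p),q,max_speed=.06,threshold=15))
p,q=tool_for(tray(-.01,0,.0045),TRAY_YAW)
print(r.move_l(list(p),q,max_speed=.03,threshold=15), np.array(r.read_ee_pos())-p, r.read_wrist_force())
d=shot('wrist','w6'); np.savez('w6.npz',**{k:d[k] for k in d}); shot('scene','s6',crop=(110,140,310,330))
print(r.read_clock())
```

```text
False
False [-1.15490478e-04 -9.08209942e-06  3.45589739e-05] [-0.22966094  0.2831341  -3.15321385]
17.5083
```

View pics/w6.png

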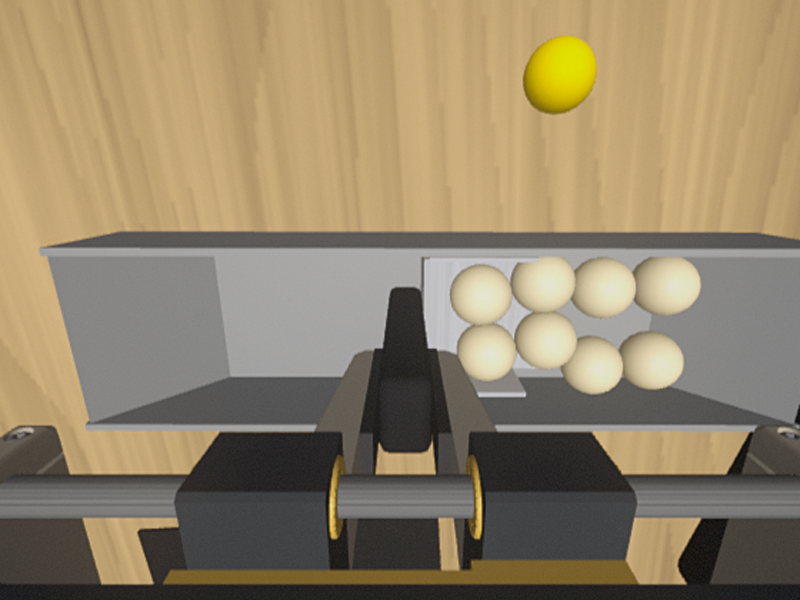

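View pics/s6.png

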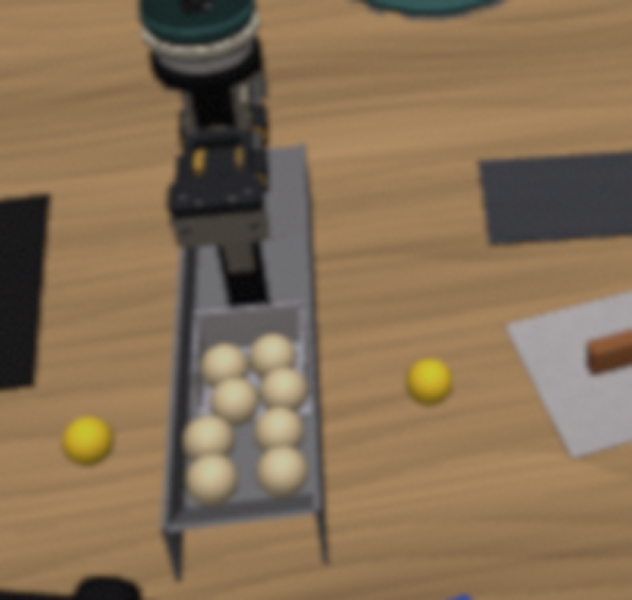

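Four sweets are in the pan, with the other four ahead of the lip. I'll advance 10 mm more, tip back, retreat and lift.

```bash
cat >> h.py <<'E'
def heel(hx,y,hz,pitch):  # tool pose with heel at tray coords
    S=R.from_euler('ZYX',[TRAY_YAW,pitch,0]); return tool_for(tray(hx,y,hz)-S.apply([-.06,0,0]),TRAY_YAW,pitch)
E
python3 - <<'E'
from h import *
def go(pq,v,th=None): 
    a=r.move_l(list(pq[0]),pq[1],max_speed=v,threshold=th); print(a,np.round(r.read_wrist_force(),1)); return a
go(tool_for(tray(-.002,0,.0045),TRAY_YAW),.03,15)
go(heel(-.062,0,.0055,-.10),.02)
d=shot('wrist','w7a')
go(heel(-.085,0,.0075,-.32),.04)
go(heel(-.10,0,.03,-.32),.05)
d=shot('wrist','w7'); shot('scene','s7',crop=(110,140,310,330))
print(r.read_clock())
E
```

```text
False [-0.2  0.2 -3.1]
False [-0.   0.6 -3.6]
False [ 0.3 -0.6 -3.2]
False [ 0.   0.4 -3.8]
20.6
```

View pics/w7.png

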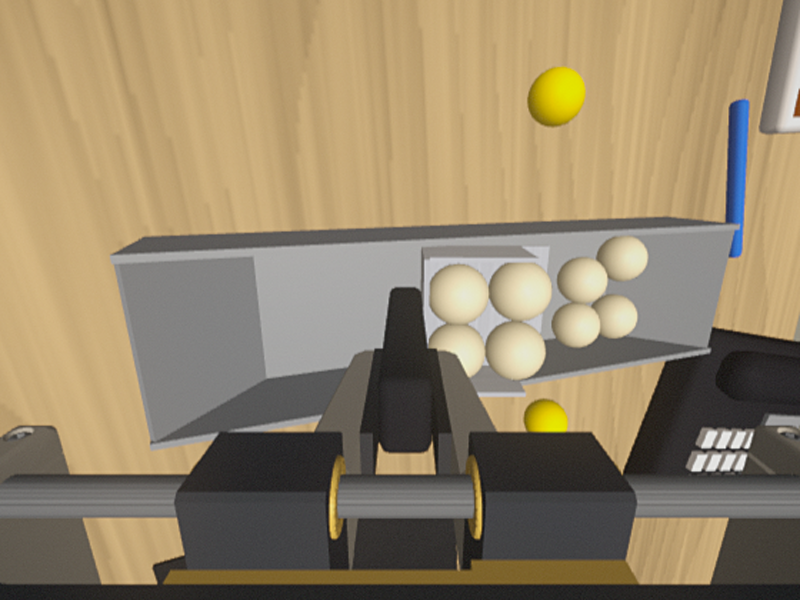

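View pics/s7.png

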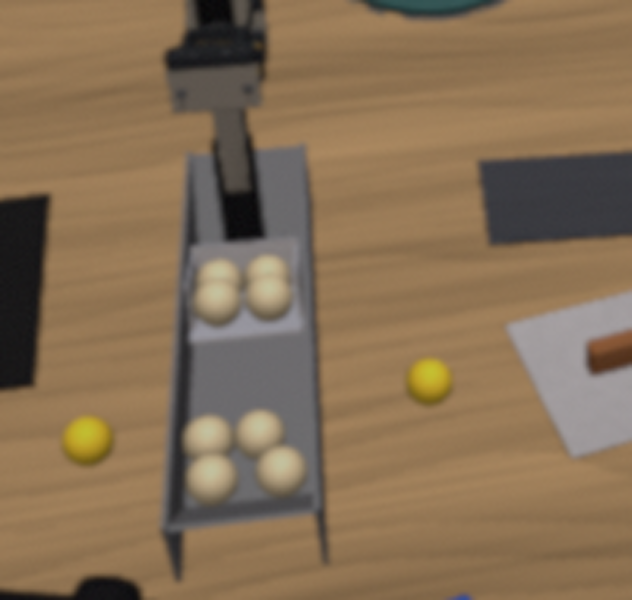

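Four sweets are loaded and four remain. I'll carry the load level to the tin.

```bash
cat >> h.py <<'E'
def tinlip(u,z,pitch):
    yaw=TIN_YAW+np.pi/2; p=np.array([*(TIN+u*np.array([np.cos(yaw),np.sin(yaw)])),z]); return tool_for(lip(p,yaw,pitch),yaw,pitch)
def go(pq,v,th=None): 
    a=r.move_l(list(pq[0]),pq[1],max_speed=v,threshold=th); print(a,np.round(r.read_wrist_force(),1)); return a
E
python3 - <<'E'
from h import *
go(heel(-.10,0,.15,-.32),.12)
go(tinlip(-.10,.19,-.32),.13)
print(np.round(r.read_joints(),2))
d=shot('wrist','w8'); shot('scene','s8',crop=(240,90,500,285))
print(r.read_clock())
E
```

```text
False [ 0.6  0.1 -2.8]
False [ 0.3  0.1 -2.6]
[-0.49  0.24  0.61  1.94 -0.5   1.12  2.01]
24.2
```

View pics/w8.png

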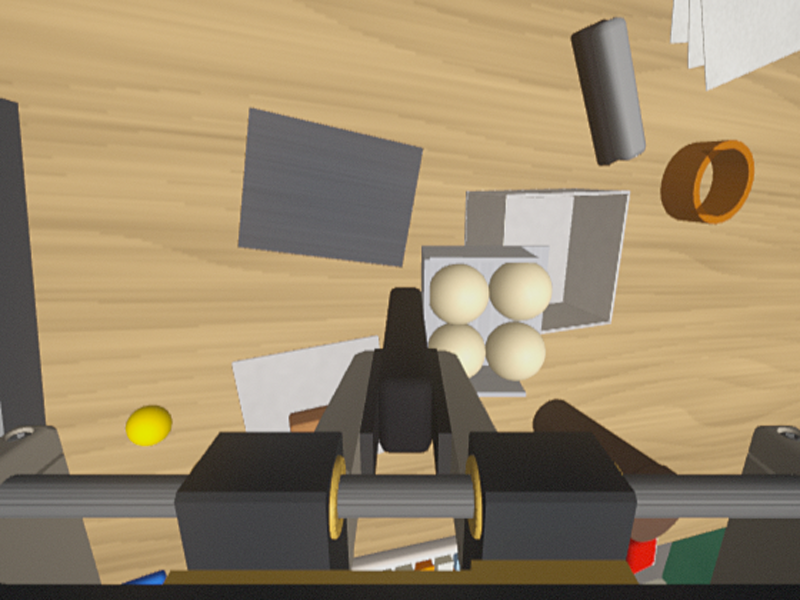

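View pics/s8.png

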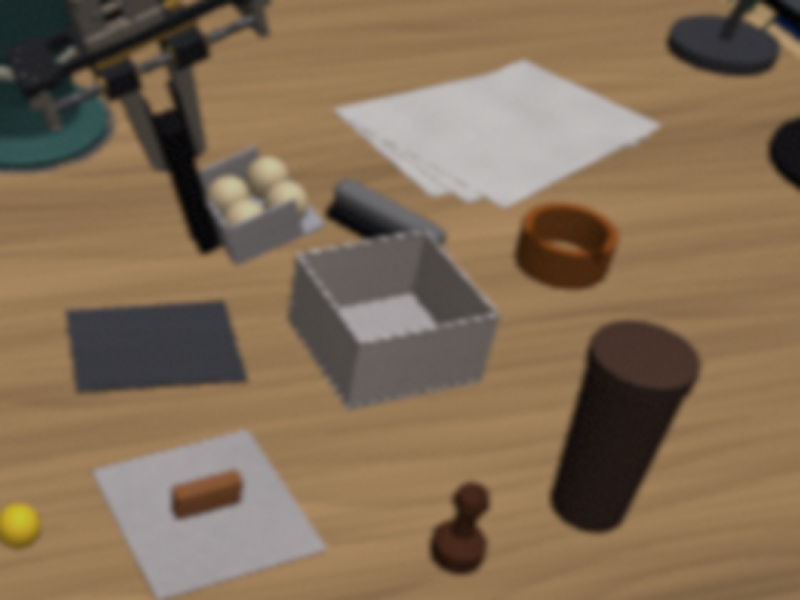

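Run:
```python
from h import *
for a in [(-.035,.13,-.25),(-.035,.10,0),(-.035,.09,.3),(-.035,.085,.9)]:
    q=r.solve_ik(*map(list,tinlip(*a))); print(a,None if q is None else np.round(q,2))
go(tinlip(-.035,.13,-.25),.1)
try:
    go(tinlip(-.035,.10,0.),.05)
    go(tinlip(-.035,.09,.3),.035)
    go(tinlip(-.035,.085,.6),.05)
    go(tinlip(-.035,.085,.9),.06)
except r.MotionError as e: print('ERR',e)
r.hold(.3)
print(np.round(r.read_joints(),2),r.read_clock())
shot('scene','s9',crop=(240,90,500,285))
```

```text
(-0.035, 0.13, -0.25) [-0.62  0.28  0.56  2.01 -0.49  0.96  1.87]
(-0.035, 0.1, 0) [-0.82  0.29  0.57  1.98 -0.2   0.93  1.5 ]
(-0.035, 0.09, 0.3) [-1.02  0.37  0.57  1.89  0.09  1.06  1.13]
(-0.035, 0.085, 0.9) [-1.2   0.71  0.49  1.61  0.37  1.49  0.78]
False [ 0.1 -0.7 -3.4]
False [-0.6 -1.5 -3.4]
False [-0.1  0.1 -2.2]
False [ 0.6 -0.1 -2.7]
False [ 0.1 -0.4 -1.7]
[-1.33  0.76  0.69  1.62  0.27  1.45  0.89] 28.8667
```

View pics/s9.png

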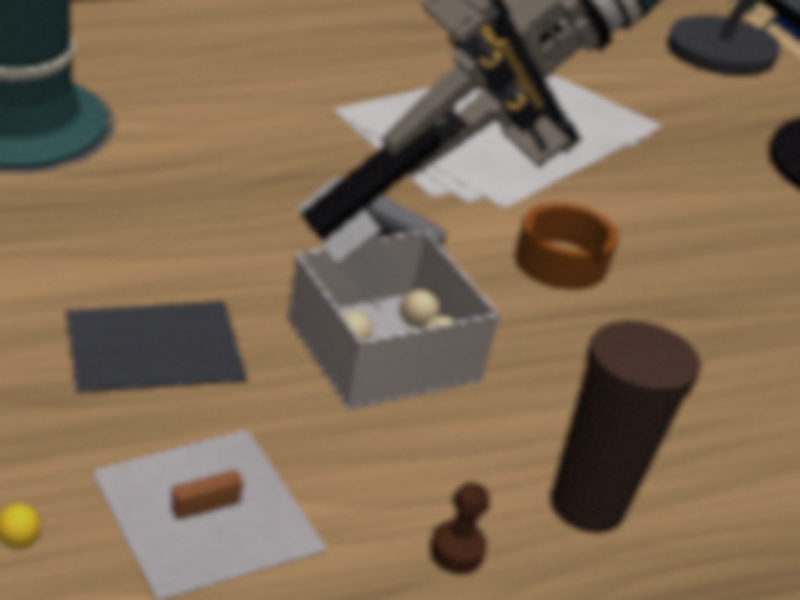

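Three sweets show in the tin. I'll level the scoop, back off and count.

Run:
```python
from h import *
go(tinlip(-.05,.12,.3),.15)
go(tinlip(-.10,.17,-.0),.15)
shot('wrist','w10')
print(np.round(r.read_joints(),2),r.read_clock())
```

```text
False [-0.6  0.8 -2. ]
False [-0.4  0.9 -2. ]
[-0.83  0.19  0.7   1.93 -0.14  1.07  1.58] 30.45
```

View pics/w10.png

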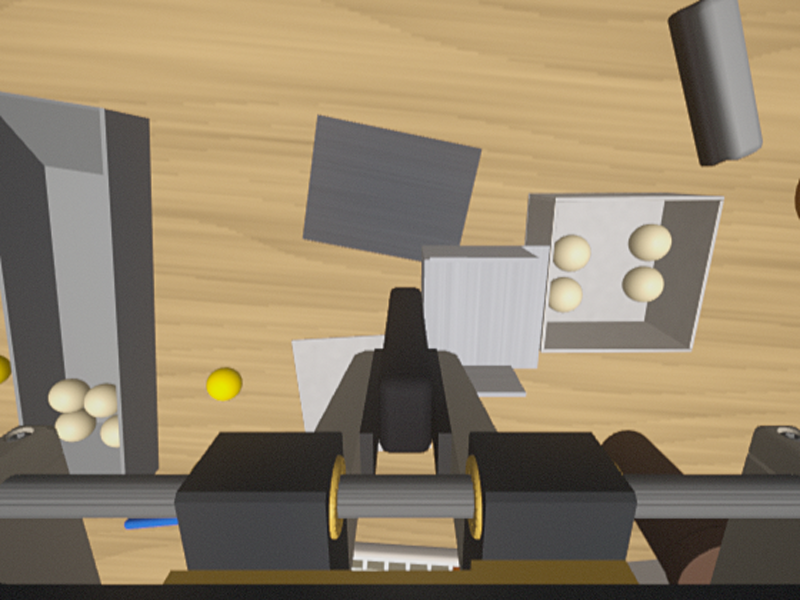

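There are four in the tin and the scoop is empty. Now the second scoop, pushed up to the far ramp.

Run:
```python
from h import *
go(tool_for(tray(-.06,0,.16),TRAY_YAW),.15)
go(tool_for(tray(-.06,0,.03),TRAY_YAW),.12)
d=shot('wrist','w11')
go(tool_for(tray(-.06,0,.002),TRAY_YAW),.03,3)
go(tool_for(tray(.02,0,.0045),TRAY_YAW),.05,15)
go(tool_for(tray(.056,0,.0045),TRAY_YAW),.02,15)
print(np.round(r.read_joints(),2),r.read_clock())
d=shot('wrist','w12'); shot('scene','s12',crop=(110,140,310,330))
```

```text
False [ 0.2  1.  -1.6]
False [ 0.3  0.6 -2.7]
True [-1.5  1.4  5. ]
False [-0.4  0.1 -3.9]
False [-0.1  0.3 -3.6]
[-0.25  0.79  0.86  1.66 -0.69  1.02  0.78] 38.4833
```

View pics/w12.png

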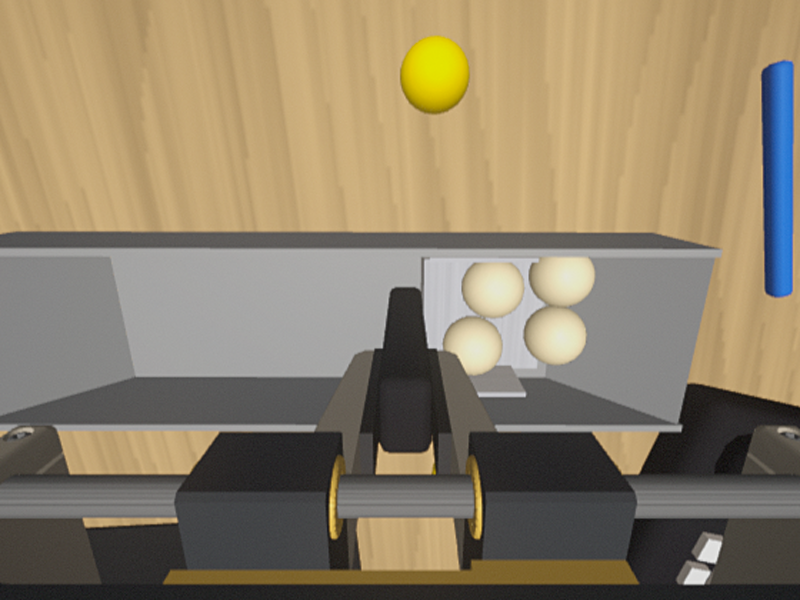

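View pics/s12.png

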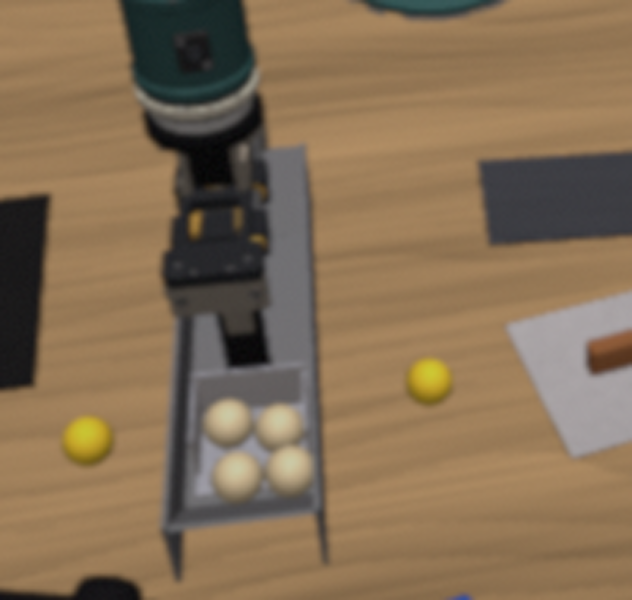

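Run:
```python
from h import *
go(tool_for(tray(.066,0,.0045),TRAY_YAW),.015,6)
p=np.array(r.read_ee_pos()); p0,_=tool_for(tray(.056,0,.0045),TRAY_YAW); adv=np.linalg.norm((p-p0)[:2]); print('adv',adv)
c=.056+adv
shot('wrist','w13')
go(heel(c-.06,0,.006,-.12),.02)
go(heel(c-.064,0,.0075,-.25),.03)
go(heel(c-.075,0,.012,-.34),.03)
print(r.read_clock())
shot('wrist','w14'); shot('scene','s14',crop=(110,140,310,330))
```

```text
True [-1.1  0.9  4.9]
adv 0.007586096832301555
False [ 0.4 -0.3 -2.9]
False [ 0.3  0.  -3.7]
False [ 1.   0.1 -3.5]
41.3417
```

View pics/w14.png

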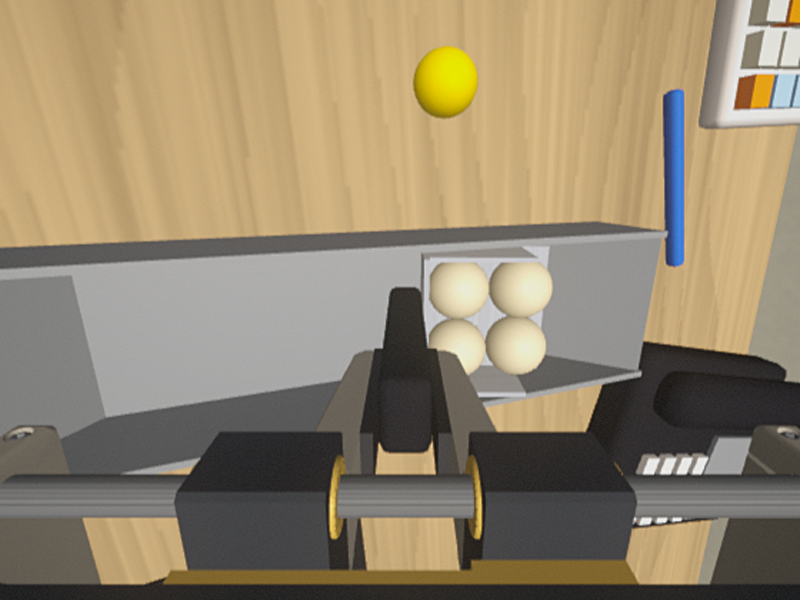

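View pics/s14.png

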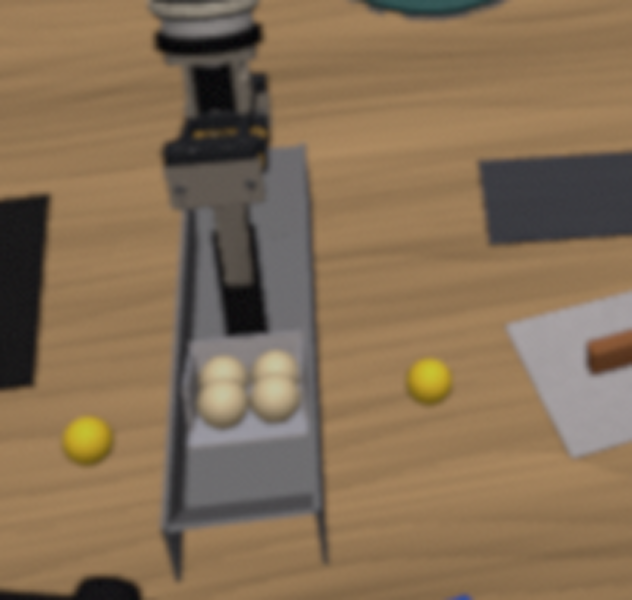

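All eight are collected: four in the tin and four in the scoop. I'll carry and dump this load the same way, but slower.

Run:
```python
from h import *
go(heel(-.04,0,.03,-.32),.06)
go(heel(-.08,0,.15,-.32),.12)
go(tinlip(-.10,.19,-.32),.13)
go(tinlip(-.035,.13,-.25),.1)
try:
    go(tinlip(-.035,.10,0.),.05)
    go(tinlip(-.035,.09,.25),.03)
    go(tinlip(-.035,.085,.6),.04)
    go(tinlip(-.035,.085,.9),.06)
except r.MotionError as e: print('ERR',e)
r.hold(.4)
shot('scene','s15',crop=(240,90,500,285))
go(tinlip(-.05,.12,.3),.15)
go(tinlip(-.12,.17,-.0),.15)
shot('wrist','w15')
print(np.round(r.read_joints(),2),r.read_clock())
```

```text
False [ 0.8 -0.2 -4. ]
False [-0.2  0.6 -3.4]
False [ 0.2 -0.6 -4. ]
False [ 0.1 -1.  -3.5]
False [-0.1 -0.3 -3.7]
False [ 0.4 -0.3 -1.3]
False [ 0.4 -0.3 -1.8]
False [-0.  -0.4 -1.5]
False [-0.8  0.7 -2.4]
False [-0.6  0.5 -2.2]
[-0.81  0.19  0.72  1.93 -0.14  1.07  1.63] 52.475
```

View pics/s15.png

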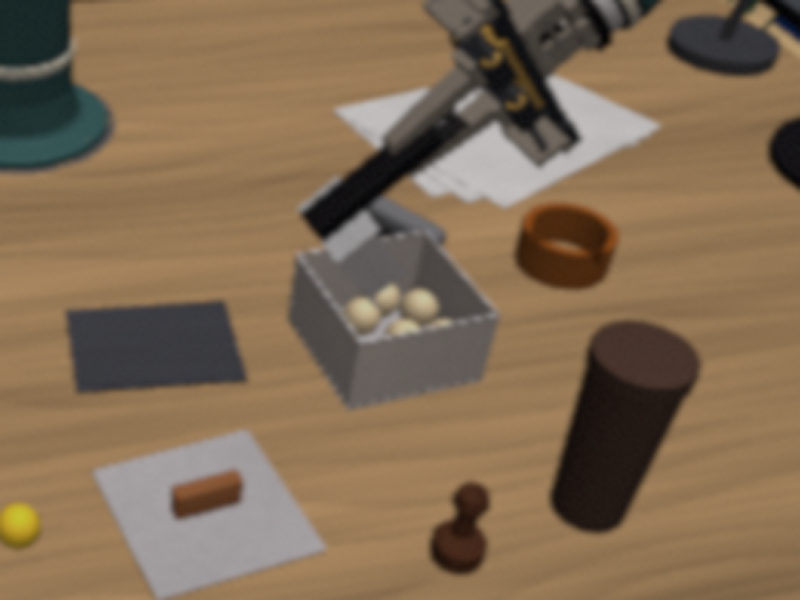

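View pics/w15.png

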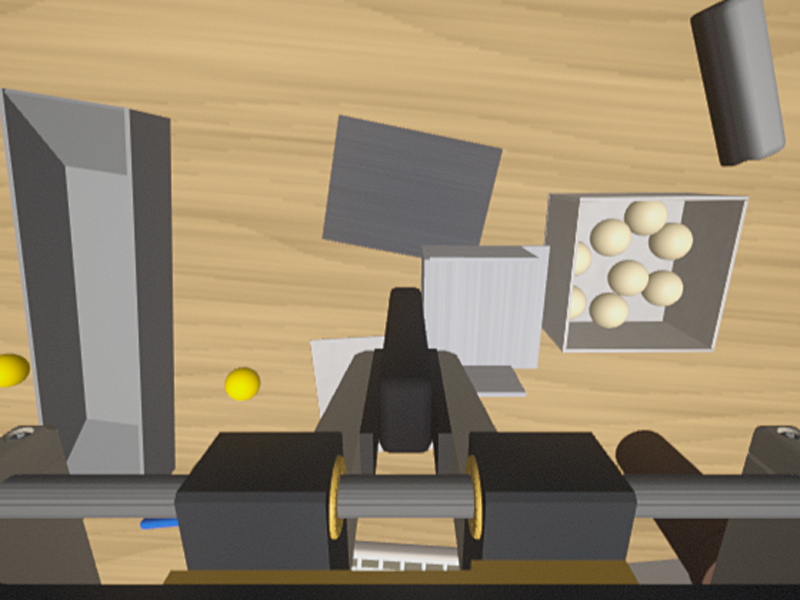

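All 8 sweets are in the tin (counted at (572–670, 217–310)) and the tray is empty. Next the scoop goes back on its rest.

Run:
```python
from h import *
yaw=REST_YAW+np.pi/2; o=REST+.008*np.array([np.cos(yaw),np.sin(yaw)])
go(tool_for([*o,.12],yaw),.15)
go(tool_for([*o,.02],yaw),.1)
print(go(tool_for([*o,.001],yaw),.015,3),np.round(r.read_ee_pos(),4),tool_for([*o,.004],yaw)[0])
p=np.array(r.read_ee_pos()); 
r.grip(.06,10); r.hold(.2)
print(r.read_gripper_width())
r.move_l([p[0],p[1],.24],max_speed=.1)
shot('wrist','w16'); shot('scene','s16')
print(r.read_clock())
```

```text
False [ 0.5 -0.3 -2.2]
False [ 0.7 -0.5 -2.5]
True [-1.2  0.3  4.6]
True [0.4347 0.0133 0.095 ] [0.43474137 0.01336792 0.095     ]
0.06017511217234095
58.0417
```

View pics/w16.png

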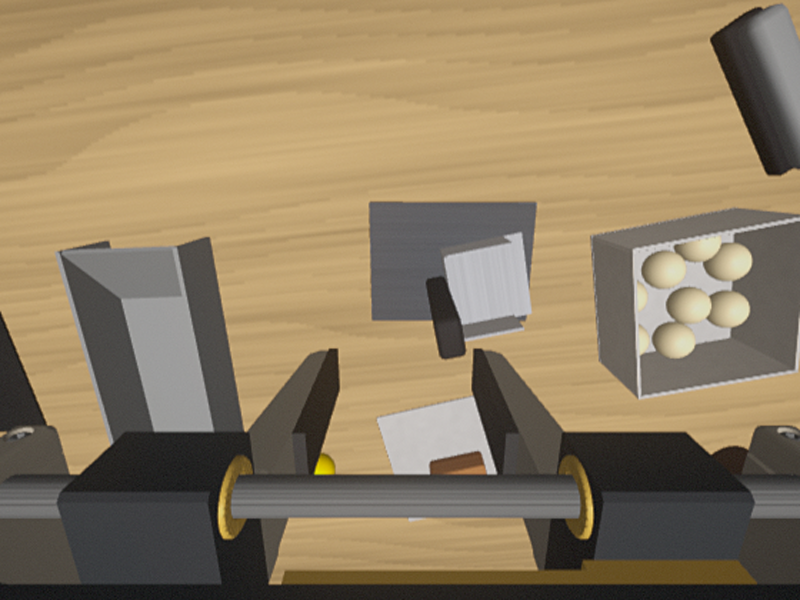

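View pics/s16.png

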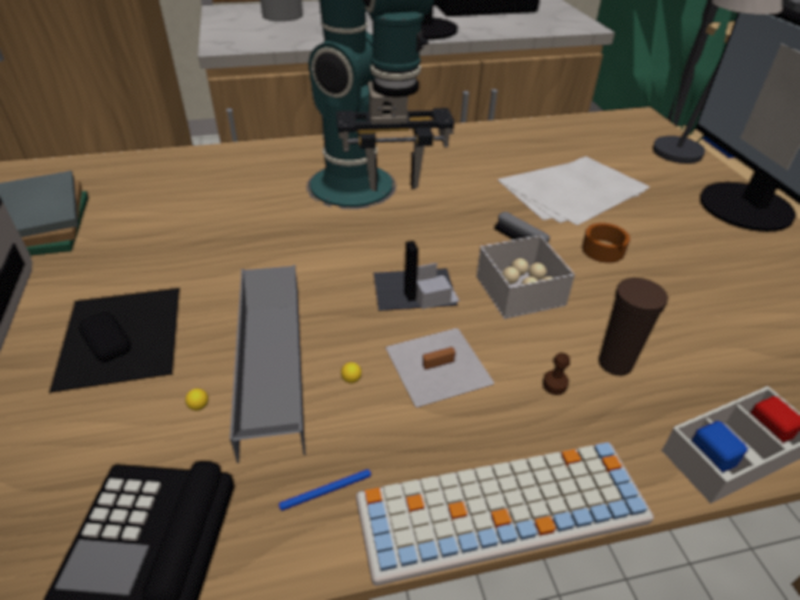

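The scoop isn't where I put it. It has shifted and turned towards the plate's +x/+y edge, which looks like the announced knock. I'll measure it.

Run:
```python
from h import *
d=r.read_camera('wrist'); np.savez('w17.npz',**{k:d[k] for k in d})
im=d['img']; x0,y0,x1,y1=245,130,385,265; c=cv2.resize(im[y0:y1,x0:x1],None,fx=4,fy=4,interpolation=cv2.INTER_CUBIC)
for g in range(250,x1,10): cv2.putText(c,str(g) if g%20==0 else '|',((g-x0)*4-8,10),0,.35,(0,0,255),1)
for g in range(140,y1,10): cv2.putText(c,str(g) if g%20==0 else '-',(0,(g-y0)*4+4),0,.35,(0,0,255),1)
cv2.imwrite('pics/c17.png',c)
```

```text
(no output)
```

View pics/c17.png

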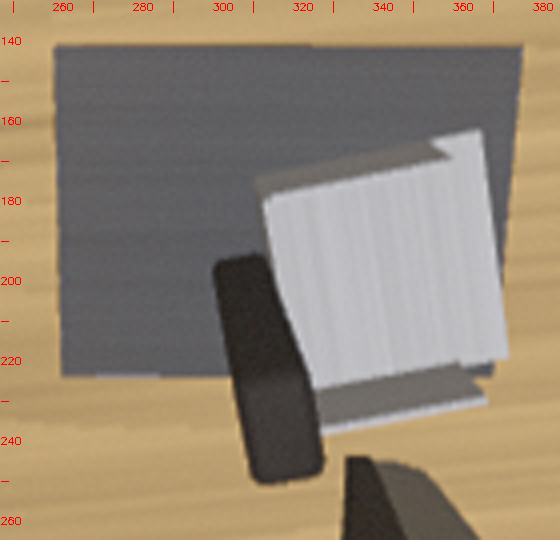

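Run:
```python
from pose import *
d=np.load('w17.npz')
rect(d,[(259,141.5),(375.5,141.5),(368,224),(260,224)],.004,'rest')
rect(d,[(304.5,225),(320,221.5),(326,247.5),(308.5,251)],.134,'handle top')
L=np.array([unproj(d,p,.0065)[:2] for p in [(365,162),(372,219.5)]]); print('lip',L,L.mean(0),np.linalg.norm(L[0]-L[1]),np.degrees(np.arctan2(*(L[1]-L[0])[::-1])))
```

```text
rest c [0.4416 0.0568] edges [0.158 0.119 0.159 0.119] ang [ 83.9  -6.1 -96.1 173.2]
handle top c [0.4664 0.041 ] edges [0.016 0.029 0.018 0.029] ang [  97.5    8.2  -83.6 -176.7]
lip [[0.41684819 0.12654407]
 [0.50161927 0.13460234]] [0.45923373 0.13057321] 0.08515322682511452 5.430171575232979
```

The scoop now stands at about (0.463, 0.091) with yaw 95°. That is offset (17, 36) mm in the rest frame, inside the 50 × 65 mm limits and wholly on the plate. Moving it again would add risk, so I leave it and recheck at the end. Now the lid.

Run:
```python
from h import *
r.move_ptp([.6638,.0447,.2],wxyz(down(np.radians(7.9))))
d=r.read_camera('wrist'); np.savez('w18.npz',**{k:d[k] for k in d})
print(np.round(r.read_joints(),2),r.read_clock())
cv2.imwrite('pics/w18.png',cv2.resize(d['img'],(800,600)))
im=d['img']; x0,y0,x1,y1=190,130,390,280; c=cv2.resize(im[y0:y1,x0:x1],None,fx=4,fy=4,interpolation=cv2.INTER_CUBIC)
for g in range(x0,x1,10): cv2.putText(c,str(g) if g%20==0 else '|',((g-x0)*4-8,10),0,.35,(0,0,255),1)
for g in range(140,y1,10): cv2.putText(c,str(g) if g%20==0 else '-',(0,(g-y0)*4+4),0,.35,(0,0,255),1)
cv2.imwrite('pics/c18.png',c)
```

```text
[-0.77  0.68  1.    1.62 -0.61  1.18  0.51] 59.075
```

View pics/w18.png

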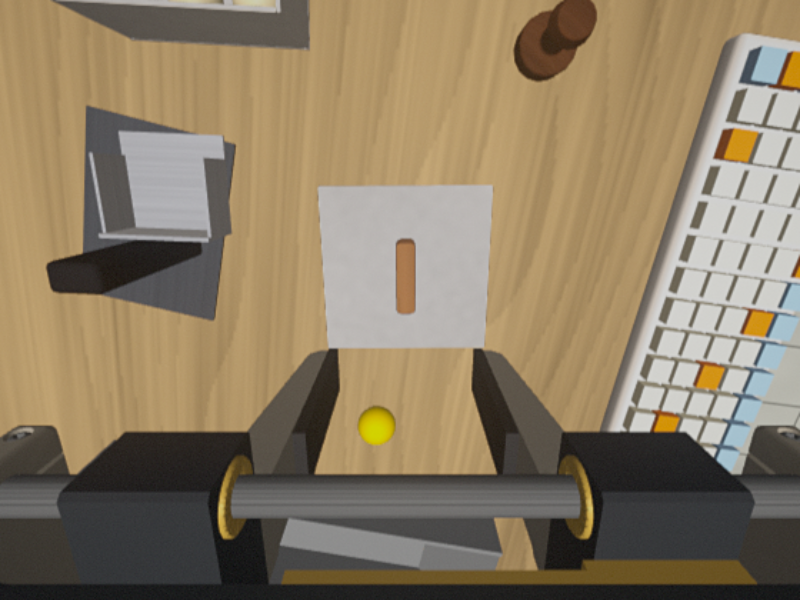

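View pics/c18.png

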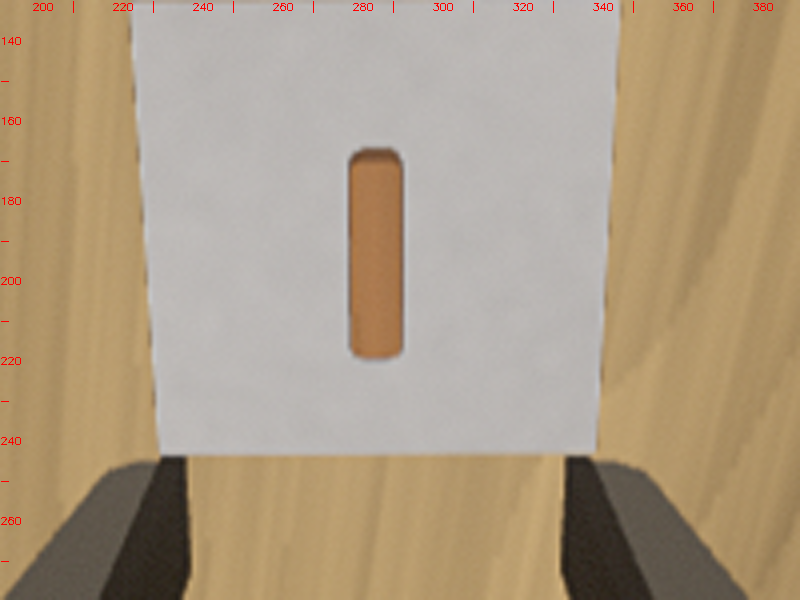

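Run:
```python
from pose import *
d=np.load('w18.npz')
rect(d,np.array([(319,187),(493,185.5),(484.5,347.5),(328,348)])*.7,.013,'lid')
rect(d,[(277.2,170),(290.5,170),(290.7,219.5),(277.2,219.5)],.043,'bar')
```

```text
lid c [0.6645 0.044 ] edges [0.144 0.145 0.146 0.145] ang [   8.4  -81.6 -171.9   97.7]
bar c [0.6639 0.0449] edges [0.015 0.059 0.016 0.059] ang [   7.9  -81.4 -172.1   97.5]
```

Run:
```python
from h import *
q=wxyz(down(np.radians(8.1)))
r.move_l([.6642,.0445,.06],q,max_speed=.1)
print(r.move_l([.6642,.0445,.018],q,max_speed=.05,threshold=6),r.read_ee_pos())
r.grip(0,40); print(r.read_gripper_width())
r.move_l([.6642,.0445,.17],q,max_speed=.1)
print(r.read_wrist_force())
r.move_l([TIN[0]+.10,TIN[1]-.02,.25],wxyz(down(TIN_YAW)),max_speed=.15)
d=r.read_camera('wrist'); np.savez('w19.npz',**{k:d[k] for k in d}); cv2.imwrite('pics/w19.png',cv2.resize(d['img'],(800,600)))
print(r.read_clock())
```

```text
False [0.66447281 0.04441068 0.01830434]
0.015921496536923544
[-1.11573544  0.12135306 -2.79333719]
65.7583
```

View pics/w19.png

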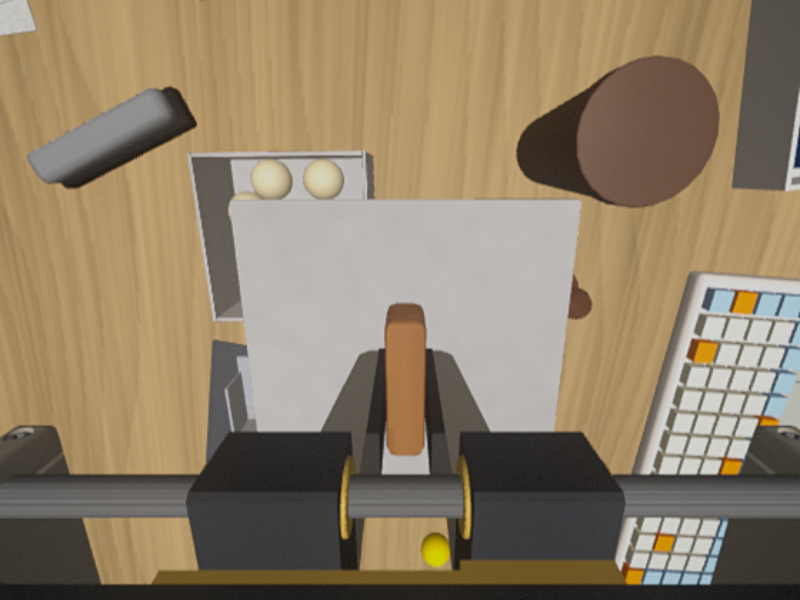

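Run:
```python
from pose import *
d=np.load('w19.npz')
A,B,C=[unproj(d,np.array(p)*.7,.08)[:2] for p in [(190,155),(366,153),(216,320)]]
print(A,B,C,np.linalg.norm(A-B),np.linalg.norm(A-C),'centre',(B+C)/2,np.degrees(np.arctan2(*(B-A)[::-1])))
# lid far edge corners predicted vs seen
p=np.array(r.read_ee_pos()); q=r.read_ee_rot(); z=p[2]-.018+.013
for u,v in [(-.073,.073),(.073,.073)]:
    w=R.from_euler('z',TIN_YAW).apply([u,v,0]); print('lidcorner pred',proj(d,[[p[0]+w[0],p[1]+w[1],z]])/.7)
```

```text
[0.41873302 0.3304877 ] [0.55377368 0.34250538] [0.43096573 0.19601684] 0.1355743526344937 0.13502611589043334 centre [0.4923697  0.26926111] 5.085528268599181
lidcorner pred [[224.30558869 200.05699569]]
lidcorner pred [[581.21652246 199.23691593]]
```

Run:
```python
from h import *
q=wxyz(down(TIN_YAW)); c=[.4908,.2690]
r.move_l([*c,.14],q,max_speed=.12)
print(r.read_wrist_force())
print(r.move_l([*c,.102],q,max_speed=.04,threshold=6),r.read_ee_pos())
print(r.move_l([*c,.088],q,max_speed=.015,threshold=6),r.read_ee_pos(),r.read_wrist_force())
shot('scene','s20',crop=(300,120,460,240))
shot('wrist','w20')
print(r.read_clock())
```

```text
[-0.32706467  0.62387275 -0.72740976]
False [0.49100877 0.26905016 0.1022305 ]
True [0.49066334 0.26898191 0.08992146] [-0.92697974  0.13445051  6.68425842]
69.1167
```

View pics/s20.png

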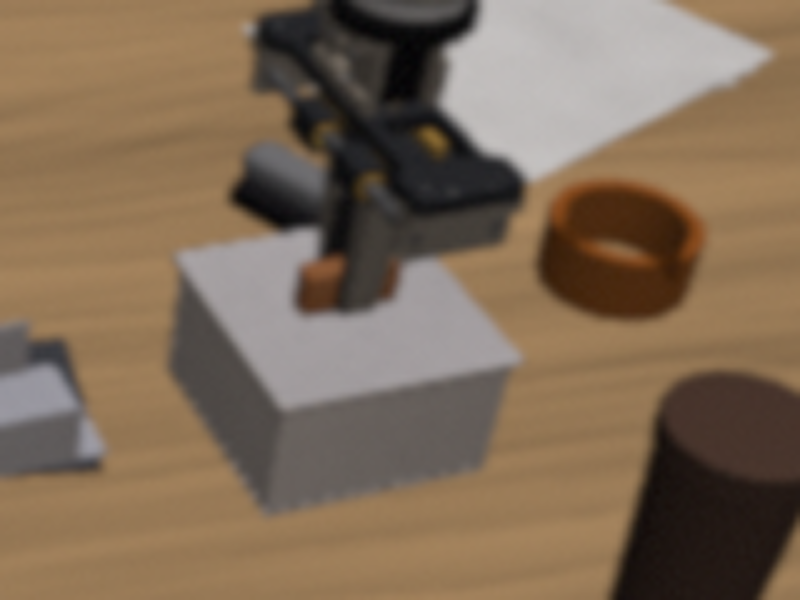

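View pics/w20.png

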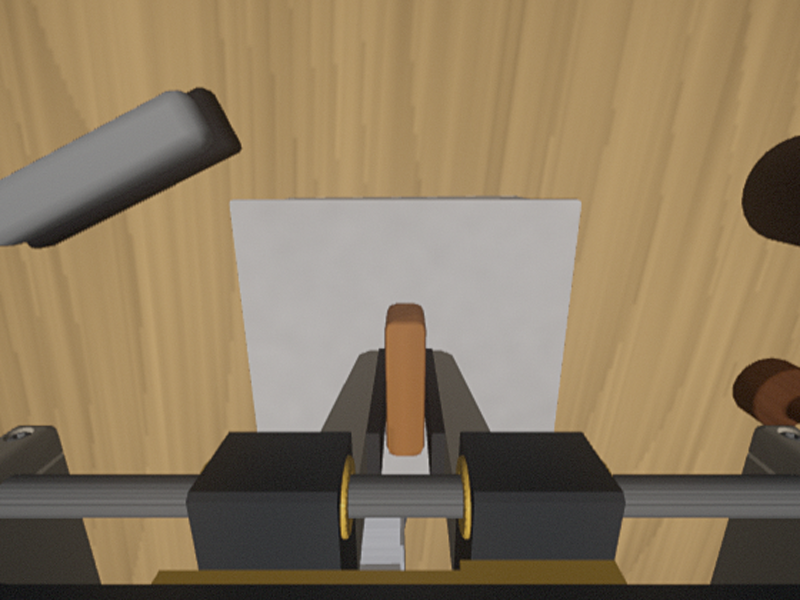

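Contact came at the seated height (lid origin about 71.8 mm). I'll release, retreat and check everything.

Run:
```python
from h import *
r.grip(.05,10); r.hold(.2)
p=r.read_ee_pos(); r.move_l([p[0],p[1],.26],max_speed=.12)
r.move_ptp([.46,.12,.40],wxyz(down(np.pi/2))); r.hold(.3)
d=r.read_camera('wrist'); np.savez('w21.npz',**{k:d[k] for k in d}); 
cv2.imwrite('pics/w21.png',cv2.resize(d['img'],(800,600)))
c=cv2.resize(d['img'][90:290,200:480],None,fx=2.85,fy=2.85,interpolation=cv2.INTER_CUBIC); cv2.imwrite('pics/c21.png',c)
shot('scene','s21'); shot('side','si21',crop=(180,180,400,345))
print(r.read_clock())
```

```text
73.1333
```

View pics/c21.png

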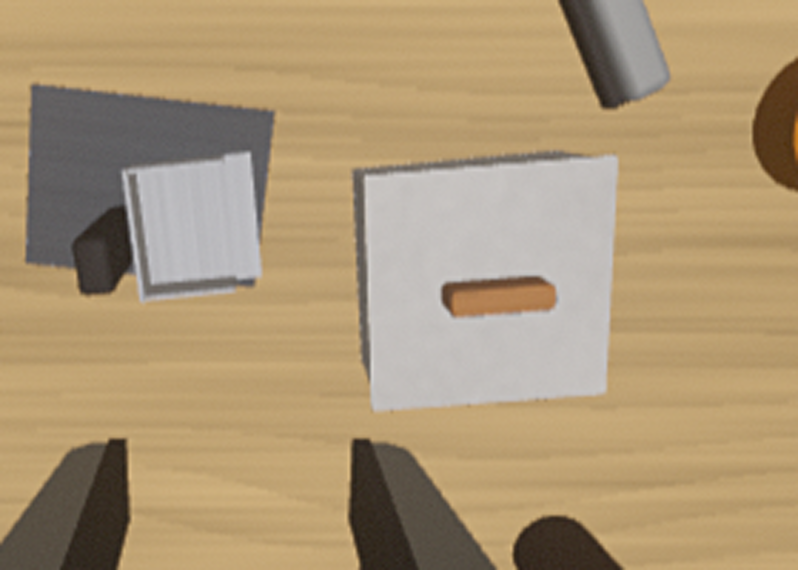

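View pics/s21.png

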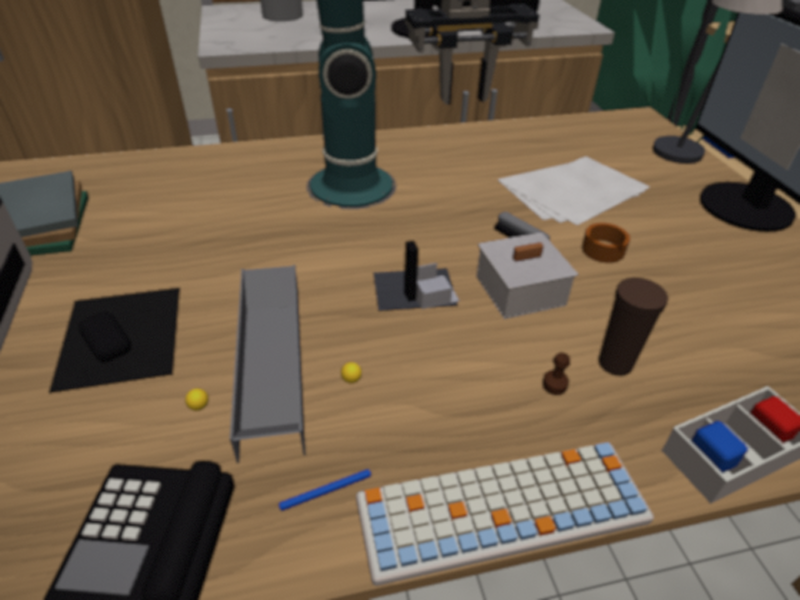

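View pics/si21.png

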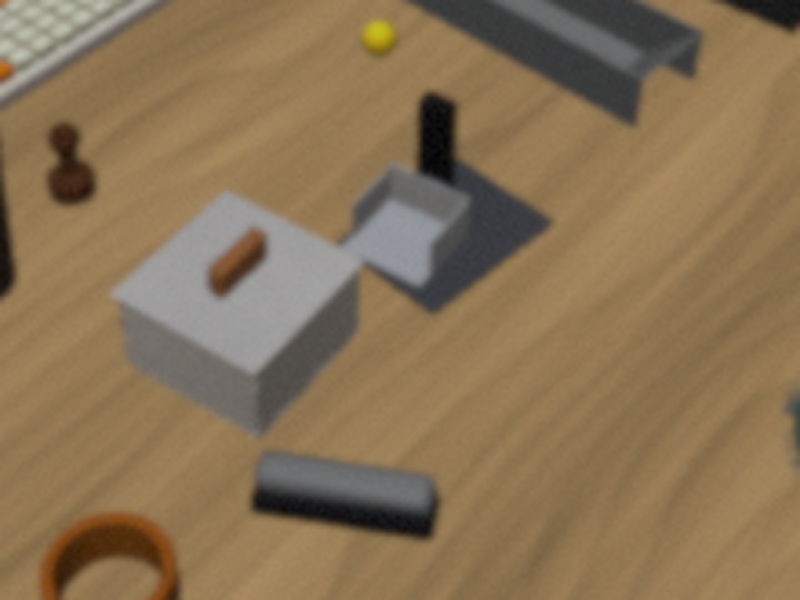

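Run:
```python
from pose import *
d=np.load('w21.npz'); f=lambda L:[(a/2.85+200,b/2.85+90) for a,b in L]
for z in (.077,.085,.093): rect(d,f([(364,173),(617,157),(606,393),(374,410)]),z,f'lid z{z}')
rect(d,f([(32,86),(273,111),(257,287),(27,263)]),.004,'rest')
L=np.array([unproj(d,p,.0065)[:2] for p in f([(250,152),(260,277)])]); a=np.arctan2(*(L[1]-L[0])[::-1]); print('lip',L.mean(0),np.linalg.norm(L[0]-L[1]),np.degrees(a))
o=L.mean(0)-.04*np.array([-np.sin(a),np.cos(a)]); rel=R.from_euler('z',-REST_YAW).apply([*(o-REST),0]); print('origin',o,'in rest',rel)
# back wall top corners
B=np.array([unproj(d,p,.049)[:2] for p in f([(123,170),(140,300)])]); print('back',B.mean(0),np.linalg.norm(B[0]-B[1]), 'pred',o-.04*np.array([-np.sin(a),np.cos(a)]))
e=r.read_camera('scene'); S=R.from_euler('z',a+np.pi/2).as_matrix()
print('post top pred scene(800px)',proj(e,[np.array([*o,.004])+S@[-.05,0,.13]])/.7)
```

```text
lid z0.077 c [0.4933 0.2717] edges [0.146 0.146 0.146 0.149] ang [  93.6    5.   -85.4 -175. ]
lid z0.085 c [0.4914 0.2693] edges [0.144 0.144 0.144 0.146] ang [  93.6    5.   -85.4 -175. ]
lid z0.093 c [0.4895 0.2668] edges [0.142 0.142 0.141 0.144] ang [  93.6    5.   -85.4 -175. ]
rest c [0.4424 0.0576] edges [0.158 0.119 0.16  0.118] ang [ 84.3  -4.7 -96.1 174.1]
lip [0.45974435 0.13017363] 0.08478467636985487 4.9053420670817385
origin [0.46316474 0.09032014] in rest [0.01708519 0.03553689 0.        ]
back [0.46646097 0.05167311] 0.0828155112329473 pred [0.46658514 0.05046664]
post top pred scene(800px) [[411.20631155 243.59657341]]
```

Lid at (0.4914, 0.2693) against tin (0.491, 0.269), at seated height. The scoop is upright: its post top is seen at (411,243) and predicted at (411,244). It is offset (17, 36) mm on the rest. Bystanders look unmoved, so I hand in.

Run:
```python
from h import *
r.finish_job(); print('done')
```

```text
the job is handed in; nothing more can be done
done
```

I moved all 8 sweets into the tin in two scoops of four, put the scoop back upright on its rest and seated the lid. I handed the job in about 73 s into the 210 s limit; `finish_job` gives no verdict.

- **Sweets:** I counted 8 in the tin and saw the tray empty before the lid went on. The yellow look-alikes were left alone.
- **Lid:** it lies about 1 mm from the tin's measured centre. Contact came at about 72 mm, the seated height.
- **Scoop:** it did not stay where I released it. Just after release it had shifted about 3 cm and turned about 11°, probably the announced knock. I left it because it measured upright and 17 × 36 mm off the rest's centre (limit 50 × 65 mm). Its +x side is only about 1 mm inside the plate edge.
- **Bystanders:** none visibly moved in the pictures; I did not measure them.

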